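Put the forming punches away in their levered-open case

TASK

Slip the bench knife's blade under the lip of the punch case's cover, lever the cover up with it and swing the cover back past upright, then lay the knife flat on the cork mat. Stand every forming punch that is out on the bench upright in a square pocket of the case, any punch in any pocket, turning it while pressing until its foot drops right down to the bottom, and finally shut the cover fully, with the knife on the mat and the other things on the bench left alone.

Things in the scene. Friction and masses are not known exactly. Their poses are not given: they have to be found in the camera images.
- case: Dark wooden punch case, fixed: a block 110 mm deep (its x), 290 mm wide (its y), 30 mm high, with four square pockets in a row along its y and a hinged aluminium cover. Origin: centre of the underside, on the table. Its +x points from the front (cover's lip side) to the back (hinge side). A ledge 20 mm high, as wide as the block, stands out 34 mm in front of the block under the lip. The block does not move.
- cover (a joint): Angle of the aluminium cover about its back hinge, rad: 0 = closed, 1.9 = fully open (leaning back past upright; stop). Closed, the cover is a hollow hood with 6 mm walls, 110 x 290 mm and 52 mm high on the block (top 82 mm above the table; 46 mm high inside). The hinge is stiff: the cover stays at any angle it is left at; moving it takes about 0.2 to 0.35 N m (2 to 3 N at the lip). It does not latch.
- lip (a point): On the cover: middle of the outer (front) edge of the underside of its steel lip. The lip is 90 mm wide (along the case's y), 5 mm thick and stands out 26 mm from the cover's front wall; closed, its underside is 32 mm above the table, 12 mm above the ledge (the gap for the blade). Moves with the cover, axes as the case's when closed.
- hinge (a point): Middle of the hinge axis, at the top back edge of the block, 30 mm above the table, 55 mm behind the line of the pockets. Axes as the case's; the cover turns about its +y, lifting the front.
- pocket1 (a point): Centre of the floor of the first (lowest case y) square pocket. Pocket 49 x 49 mm, sides along the case's x and y, 12 mm deep with 2 mm chamfered edges; neighbours are 72 mm apart. Floor 18 mm above the table.
- pocket2 (a point): Centre of the floor of the second square pocket. Pocket 49 x 49 mm, sides along the case's x and y, 12 mm deep with 2 mm chamfered edges; neighbours are 72 mm apart. Floor 18 mm above the table.
- pocket3 (a point): Centre of the floor of the third square pocket. Pocket 49 x 49 mm, sides along the case's x and y, 12 mm deep with 2 mm chamfered edges; neighbours are 72 mm apart. Floor 18 mm above the table.
- pocket4 (a point): Centre of the floor of the fourth (highest case y) square pocket. Pocket 49 x 49 mm, sides along the case's x and y, 12 mm deep with 2 mm chamfered edges; neighbours are 72 mm apart. Floor 18 mm above the table.
- punch1: Steel forming punch with a round dome top, may be absent. Square foot 46 x 46 x 14 mm, round stem 28 mm diameter above it up to 38 mm, 50 mm high in all, 0.25 to 0.45 kg. Origin: centre of the foot's underside, z up; x and y along the foot's sides. Fits any pocket, square only (four ways); seated, its origin lies on the pocket floor.
- punch2: Steel forming punch with a plain flat-ended stem, may be absent. Square foot 46 x 46 x 14 mm, round stem 28 mm diameter above it up to 38 mm, 50 mm high in all, 0.25 to 0.45 kg. Origin: centre of the foot's underside, z up; x and y along the foot's sides. Fits any pocket, square only (four ways); seated, its origin lies on the pocket floor.
- punch3: Steel forming punch with a stepped top (thin 18 mm pip), may be absent. Square foot 46 x 46 x 14 mm, round stem 28 mm diameter above it up to 38 mm, 50 mm high in all, 0.25 to 0.45 kg. Origin: centre of the foot's underside, z up; x and y along the foot's sides. Fits any pocket, square only (four ways); seated, its origin lies on the pocket floor.
- punch4: Steel forming punch with a cone-shaped top, may be absent. Square foot 46 x 46 x 14 mm, round stem 28 mm diameter above it up to 38 mm, 50 mm high in all, 0.25 to 0.45 kg. Origin: centre of the foot's underside, z up; x and y along the foot's sides. Fits any pocket, square only (four ways); seated, its origin lies on the pocket floor.
- punch5: Steel forming punch with a mushroom top (flared to 34 mm at the very top), may be absent. Square foot 46 x 46 x 14 mm, round stem 28 mm diameter above it up to 38 mm, 50 mm high in all, 0.25 to 0.45 kg. Origin: centre of the foot's underside, z up; x and y along the foot's sides. Fits any pocket, square only (four ways); seated, its origin lies on the pocket floor.
- knife: Bench knife used as a lever: wooden handle 90 x 22 x 24 mm (along its x, y, z), then a flat, blunt steel blade 80 mm long, 22 mm wide, 3 mm thick, whose middle plane is 12 mm above the handle's underside; 0.1 kg, balances about 7 mm in front of the handle's middle. Origin: centre of the handle's underside; +x towards the blade. Starts lying on the cork mat.
- tip (a point): End of the knife's blade, 125 mm from the knife's origin along its x, 12 mm above its underside.
- mat: Cork mat, fixed, 180 mm (its x) x 100 mm (its y), 4 mm thick. Origin: centre of the underside, on the table.
- mug: White mug, 76 mm wide, 90 mm high. Not part of the job: leave it where it is. Origin: underside (tools: on the tool).
- water: Green glass bottle, 64 mm wide, 200 mm high. Not part of the job: leave it where it is. Origin: underside (tools: on the tool).
- hammer: Hammer lying on the bench. Not part of the job: leave it where it is. Origin: underside (tools: on the tool).
- tin: Small round aluminium tin, 52 mm wide, 28 mm high. Not part of the job: leave it where it is. Origin: underside (tools: on the tool).
- blockst: Steel bench block, 70 x 70 x 22 mm. Not part of the job: leave it where it is. Origin: underside (tools: on the tool).
- driver: Screwdriver lying on the bench. Not part of the job: leave it where it is. Origin: underside (tools: on the tool).
Things that resemble listed ones, but are neither listed nor needed, are in the scene too. What is shaped like the punch4 but black, orange or red is not meant.

How it is judged:
On the way, in this order (a step that is already met when the one before it is completed fails the run):
1. the cover is levered up by the knife: over 0.2 rad open with the knife pressing on it and no finger on it (value of joint cover above 0.2 rad and contact force between knife and cover above 0.3 N and contact force between the fingers and cover below 0.3 N), for 0.1 s.
2. the cover is swung back past upright (over 1.58 rad) (value of joint cover above 1.58 rad), for 0.2 s.
3. every punch present is seated on the floor of a pocket, with the cover open (((horizontal distance between punch1 and pocket1 below 0.005 m and z of punch1 in the frame of pocket1 between -0.004 and 0.004 m and angle between punch1's own z axis and vertical below 0.08 rad) or (horizontal distance between punch1 and pocket2 below 0.005 m and z of punch1 in the frame of pocket2 between -0.004 and 0.004 m and angle between punch1's own z axis and vertical below 0.08 rad) or (horizontal distance between punch1 and pocket3 below 0.005 m and z of punch1 in the frame of pocket3 between -0.004 and 0.004 m and angle between punch1's own z axis and vertical below 0.08 rad) or (horizontal distance between punch1 and pocket4 below 0.005 m and z of punch1 in the frame of pocket4 between -0.004 and 0.004 m and angle between punch1's own z axis and vertical below 0.08 rad)) and ((horizontal distance between punch2 and pocket1 below 0.005 m and z of punch2 in the frame of pocket1 between -0.004 and 0.004 m and angle between punch2's own z axis and vertical below 0.08 rad) or (horizontal distance between punch2 and pocket2 below 0.005 m and z of punch2 in the frame of pocket2 between -0.004 and 0.004 m and angle between punch2's own z axis and vertical below 0.08 rad) or (horizontal distance between punch2 and pocket3 below 0.005 m and z of punch2 in the frame of pocket3 between -0.004 and 0.004 m and angle between punch2's own z axis and vertical below 0.08 rad) or (horizontal distance between punch2 and pocket4 below 0.005 m and z of punch2 in the frame of pocket4 between -0.004 and 0.004 m and angle between punch2's own z axis and vertical below 0.08 rad)) and ((horizontal distance between punch3 and pocket1 below 0.005 m and z of punch3 in the frame of pocket1 between -0.004 and 0.004 m and angle between punch3's own z axis and vertical below 0.08 rad) or (horizontal distance between punch3 and pocket2 below 0.005 m and z of punch3 in the frame of pocket2 between -0.004 and 0.004 m and angle between punch3's own z axis and vertical below 0.08 rad) or (horizontal distance between punch3 and pocket3 below 0.005 m and z of punch3 in the frame of pocket3 between -0.004 and 0.004 m and angle between punch3's own z axis and vertical below 0.08 rad) or (horizontal distance between punch3 and pocket4 below 0.005 m and z of punch3 in the frame of pocket4 between -0.004 and 0.004 m and angle between punch3's own z axis and vertical below 0.08 rad)) and ((horizontal distance between punch4 and pocket1 below 0.005 m and z of punch4 in the frame of pocket1 between -0.004 and 0.004 m and angle between punch4's own z axis and vertical below 0.08 rad) or (horizontal distance between punch4 and pocket2 below 0.005 m and z of punch4 in the frame of pocket2 between -0.004 and 0.004 m and angle between punch4's own z axis and vertical below 0.08 rad) or (horizontal distance between punch4 and pocket3 below 0.005 m and z of punch4 in the frame of pocket3 between -0.004 and 0.004 m and angle between punch4's own z axis and vertical below 0.08 rad) or (horizontal distance between punch4 and pocket4 below 0.005 m and z of punch4 in the frame of pocket4 between -0.004 and 0.004 m and angle between punch4's own z axis and vertical below 0.08 rad)) and ((horizontal distance between punch5 and pocket1 below 0.005 m and z of punch5 in the frame of pocket1 between -0.004 and 0.004 m and angle between punch5's own z axis and vertical below 0.08 rad) or (horizontal distance between punch5 and pocket2 below 0.005 m and z of punch5 in the frame of pocket2 between -0.004 and 0.004 m and angle between punch5's own z axis and vertical below 0.08 rad) or (horizontal distance between punch5 and pocket3 below 0.005 m and z of punch5 in the frame of pocket3 between -0.004 and 0.004 m and angle between punch5's own z axis and vertical below 0.08 rad) or (horizontal distance between punch5 and pocket4 below 0.005 m and z of punch5 in the frame of pocket4 between -0.004 and 0.004 m and angle between punch5's own z axis and vertical below 0.08 rad)) and value of joint cover above 1 rad), for 0.2 s.
At the end, for the whole second after the job is handed in: Cover shut (under 0.05 rad); every punch present upright in a pocket, within 5 mm of its centre and 4 mm of its floor; the knife lying flat and still on the cork mat (handle's centre over the mat) (value of joint cover below 0.05 rad and ((horizontal distance between punch1 and pocket1 below 0.005 m and z of punch1 in the frame of pocket1 between -0.004 and 0.004 m and angle between punch1's own z axis and vertical below 0.08 rad) or (horizontal distance between punch1 and pocket2 below 0.005 m and z of punch1 in the frame of pocket2 between -0.004 and 0.004 m and angle between punch1's own z axis and vertical below 0.08 rad) or (horizontal distance between punch1 and pocket3 below 0.005 m and z of punch1 in the frame of pocket3 between -0.004 and 0.004 m and angle between punch1's own z axis and vertical below 0.08 rad) or (horizontal distance between punch1 and pocket4 below 0.005 m and z of punch1 in the frame of pocket4 between -0.004 and 0.004 m and angle between punch1's own z axis and vertical below 0.08 rad)) and ((horizontal distance between punch2 and pocket1 below 0.005 m and z of punch2 in the frame of pocket1 between -0.004 and 0.004 m and angle between punch2's own z axis and vertical below 0.08 rad) or (horizontal distance between punch2 and pocket2 below 0.005 m and z of punch2 in the frame of pocket2 between -0.004 and 0.004 m and angle between punch2's own z axis and vertical below 0.08 rad) or (horizontal distance between punch2 and pocket3 below 0.005 m and z of punch2 in the frame of pocket3 between -0.004 and 0.004 m and angle between punch2's own z axis and vertical below 0.08 rad) or (horizontal distance between punch2 and pocket4 below 0.005 m and z of punch2 in the frame of pocket4 between -0.004 and 0.004 m and angle between punch2's own z axis and vertical below 0.08 rad)) and ((horizontal distance between punch3 and pocket1 below 0.005 m and z of punch3 in the frame of pocket1 between -0.004 and 0.004 m and angle between punch3's own z axis and vertical below 0.08 rad) or (horizontal distance between punch3 and pocket2 below 0.005 m and z of punch3 in the frame of pocket2 between -0.004 and 0.004 m and angle between punch3's own z axis and vertical below 0.08 rad) or (horizontal distance between punch3 and pocket3 below 0.005 m and z of punch3 in the frame of pocket3 between -0.004 and 0.004 m and angle between punch3's own z axis and vertical below 0.08 rad) or (horizontal distance between punch3 and pocket4 below 0.005 m and z of punch3 in the frame of pocket4 between -0.004 and 0.004 m and angle between punch3's own z axis and vertical below 0.08 rad)) and ((horizontal distance between punch4 and pocket1 below 0.005 m and z of punch4 in the frame of pocket1 between -0.004 and 0.004 m and angle between punch4's own z axis and vertical below 0.08 rad) or (horizontal distance between punch4 and pocket2 below 0.005 m and z of punch4 in the frame of pocket2 between -0.004 and 0.004 m and angle between punch4's own z axis and vertical below 0.08 rad) or (horizontal distance between punch4 and pocket3 below 0.005 m and z of punch4 in the frame of pocket3 between -0.004 and 0.004 m and angle between punch4's own z axis and vertical below 0.08 rad) or (horizontal distance between punch4 and pocket4 below 0.005 m and z of punch4 in the frame of pocket4 between -0.004 and 0.004 m and angle between punch4's own z axis and vertical below 0.08 rad)) and ((horizontal distance between punch5 and pocket1 below 0.005 m and z of punch5 in the frame of pocket1 between -0.004 and 0.004 m and angle between punch5's own z axis and vertical below 0.08 rad) or (horizontal distance between punch5 and pocket2 below 0.005 m and z of punch5 in the frame of pocket2 between -0.004 and 0.004 m and angle between punch5's own z axis and vertical below 0.08 rad) or (horizontal distance between punch5 and pocket3 below 0.005 m and z of punch5 in the frame of pocket3 between -0.004 and 0.004 m and angle between punch5's own z axis and vertical below 0.08 rad) or (horizontal distance between punch5 and pocket4 below 0.005 m and z of punch5 in the frame of pocket4 between -0.004 and 0.004 m and angle between punch5's own z axis and vertical below 0.08 rad)) and x of knife in the frame of mat between -0.09 and 0.09 m and y of knife in the frame of mat between -0.05 and 0.05 m and height (world z) of knife below 0.015 m and angle between knife's own z axis and vertical below 0.15 rad and linear speed of each of knife, punch1, punch2, punch3, punch4, punch5 below 0.02 m/s); the robot touches nothing.
It fails at once if another thing on the bench is moved more than 50 mm (distance of any of mug, water, hammer, tin, blockst, driver from where it was at the start of the episode above 0.05 m).
Of punch1, punch2, punch3, punch4, punch5 only 3 to 4 are there at a start; the rules pass over those that are not, and their reading is None.
At some moment in a run one of punch1, punch2, punch3, punch4, punch5, knife may be knocked a few centimetres aside while the robot is not near it.
Once in a run the grip may slacken for a moment while it holds something.
It also fails if it takes over 210 s, if anything falls off the work surface, if the arm or the gripper's body presses on something with over 40 N, if the wrist force passes 120 N, or if a joint passes its speed limit or range.

ROBOT

A 6-joint arm with a two-finger parallel gripper is mounted at the origin on the work surface. World frame = base frame: x ahead of the robot, y to its left, z up, the work surface at z = 0. Lengths are in m, angles in rad, forces in N, time in s.
With the tool pointing down it reaches from about 0.35 to 0.725 m from the base axis. Payload 4.3 kg.
Tool frame: the origin (TCP) lies midway between the tips of the shut fingers; the grasp point (between the pads) lies 19 mm behind it; z points along the fingers, y is the line along which they close (so a half turn about z gives the same grasp; the last joint's range is limited). The gripper opens to 85 mm and grips with 20 to 120 N. Pads are 22 mm wide; open, the fingers measure 114 mm over their backs; the gripper's body (76 mm by 85 mm) begins 54 mm behind the grasp point. The pads swing forward as they close: fully open they stand 13 mm farther back than shut.
Start: joints at [-1.217, 0.377, 0.081, 1.274, 0, 1.46], TCP at [0.257, -0.514, 0.231] pointing down, gripper open.
Joint ranges: [-2.72, 2.72], [-0.84, 1.66], [-1.02, 1.22], [-1.77, 2.12], [-1.37, 1.28], [-3.14, 3.14]. Speed limits (rad/s): [2.57, 2.57, 3.14, 3.14, 3.14, 3.14].

INTERFACE

Orientations are given as a unit quaternion [w, x, y, z].
In Python, from plant import env, viewer gives the robot as it stands.
- The arm moves only by the tool play_rows, never from a script. Its argument "commands" is a list of rows, each a list of 5 numbers: the closure, from -1 (fully open) to 1 (shut), then the shift along the tool's x, y, z in units of 15 cm (1.0 is 15 cm), then the turn about the tool's z in units of 180 degrees (1.0 is 180 degrees). A call has 1 to 5 rows; each row is the pose to reach, as a shift and turn from the pose commanded when the call began, along the tool's axes at that moment, turning the shorter way round; what a row does not reach only later rows make up. A row lasts 1/8 s, in which the tool goes at most 62.5 mm and 10.7 degrees, less where a joint would pass 70% of its speed; a pose out of reach is approached as far as the arm can. A call with a number of a shift or a turn outside -1 to 1 is refused whole. A call with a gripper value outside its range is refused whole. The fingers move at their own pace and stop on an object; the grip force is fixed at half the most. Time passes only in rows, so rows that repeat a pose let the fingers close. It gives the time, the measured TCP pose, the force, the opening and the grip force at its end, in the units of the state.
- env.get_obs(): the state, without advancing time (a new reading comes with each control period).
- viewer.snapshot(name): name is "side" or "top" or "wrist"; returns (picture, depth): 480x640x3 uint8, blue, green, red; 480x640 float32, m along the optical axis (not along the pixel's ray), 0 where there is no reading.
- viewer.camera_info(name): a dict with "fx", "fy", "cx", "cy" (pixels), "pose" (4x4, takes a point from camera to world coordinates); the wrist camera has in their place "mount" (4x4, takes a point from camera to tool coordinates, whose origin is the TCP and whose axes are the flange's). Camera axes: x right, y up, looking along -z (the intrinsics and any distortion apply to the point x, -y, -z); pixel columns grow to the right and rows downward; lengths in m; the calibration is good to about 2 mm. A picture is of the moment at which its call begins: read the wrist's pose just before it. camera_info takes no time and is no camera call.
- env.hand_in(): hands the job in; it is judged then, once.
The state is a dict: "t": time; "joint_pos": joint angles; "joint_vel": joint speeds; "tau": joint torques, N m; "position": TCP position; "eef_rot": TCP orientation; "force": force on the tool from outside, world axes, zero at the start; "torque": the same for the moment, N m; "opening": opening from 0.0 (shut) to 1.0 (fully open); "finger_force": force on a finger pad.
Only numpy, scipy, OpenCV 4.12 (cv2) and the standard library are available. Lean on these libraries where they do the work, as an engineer would, in place of code of your own. Each camera call takes 0.05 s, during which the arm holds its last target. There are 200 camera calls.

## Working session

There is one attempt and no reset: what is moved stays moved. The work goes in short steps, Python scripts to look and compute and a tool call to move; the robot and the scene stay as the last step left them, time stands still between calls to the robot, and variables do not carry over. Pictures are saved under pics/ and viewed, at most 14 in all, crops included, and the job is handed in when it is done.

Besides the shell and the picture viewer there is one more tool, called after "Request:" as name([rows], argument=value, ...), one row to a line, values as JSON. play_rows: Moves the arm, as the interface text tells. Shifts and turns lie within -1 to 1; 1 stands for 15 cm of shift or 180 degrees of turn. Its arguments: {"type":"object","properties":{"commands":{"type":"array","items":{"type":"array","items":{"type":"number","minimum":-1,"maximum":1}}}},"required":["commands"]}

```bash
mkdir -p pics; ls; cat > h.py <<'E'
import numpy as np, cv2
from plant import env, viewer
from scipy.spatial.transform import Rotation as R
def tool():
    o=env.get_obs(); q=o['eef_rot']; T=np.eye(4)
    T[:3,:3]=R.from_quat([q[1],q[2],q[3],q[0]]).as_matrix(); T[:3,3]=o['position']; return T
def snap(name,fn=None):
    T=tool(); im,d=viewer.snapshot(name); c=viewer.camera_info(name)
    P=np.array(c['pose']) if 'pose' in c else T@np.array(c['mount'])
    if fn:
        cv2.imwrite(f'pics/{fn}.png',im); np.savez(f'{fn}.npz',im=im,d=d,P=P,k=[c['fx'],c['fy'],c['cx'],c['cy']])
    return im,d,P,c
def load(fn):
    z=np.load(fn+'.npz'); return z['im'],z['d'],z['P'],z['k']
def cloud(fn):
    im,d,P,k=load(fn); v,u=np.mgrid[:480,:640]
    X=np.stack([(u-k[2])/k[0]*d,-(v-k[3])/k[1]*d,-d,np.ones_like(d)],-1)@P.T
    W=X[...,:3]; W[d<=0]=np.nan; return W
def ray(fn,u,v,z):
    im,d,P,k=load(fn); r=P[:3,:3]@np.array([(u-k[2])/k[0],-(v-k[3])/k[1],-1]); o=P[:3,3]
    return o+r*(z-o[2])/r[2]
def rel(target,yaw=None):
    "shift in tool axes /0.15"
    T=tool(); return np.round(T[:3,:3].T@(np.array(target)-T[:3,3])/0.15,3)
E
python3 - <<'E'
from h import *
o=env.get_obs(); print({k:np.round(v,3) for k,v in o.items()}); print(np.round(tool(),3))
for n in('top','side'): 
    _,_,P,c=snap(n,n+'0'); print({k:np.round(v,4) for k,v in c.items()})
print({k:np.round(v,4) for k,v in viewer.camera_info('wrist').items()})
E
```

```text
pics
{'t': np.float64(0.0), 'joint_pos': array([-1.217,  0.378,  0.08 ,  1.274, -0.   ,  1.46 ]), 'joint_vel': array([ 0.   , -0.   ,  0.   ,  0.001,  0.   ,  0.   ]), 'tau': array([-1.0000e-03, -4.6361e+01,  2.6987e+01,  2.1000e-02, -0.0000e+00,
        0.0000e+00]), 'position': array([ 0.257, -0.514,  0.23 ]), 'eef_rot': array([-0.001,  0.973,  0.23 , -0.   ]), 'force': array([0.556, 0.104, 0.188]), 'torque': array([ 0.011,  0.014, -0.026]), 'finger_force': np.float64(0.0), 'opening': np.float64(1.0)}
[[ 0.894  0.447 -0.001  0.257]
 [ 0.447 -0.894  0.002 -0.514]
 [ 0.    -0.002 -1.     0.23 ]
 [ 0.     0.     0.     1.   ]]
{'fx': np.float64(560.8585), 'fy': np.float64(560.8585), 'cx': np.float64(322.3481), 'cy': np.float64(243.1044), 'pose': array([[-0.0071,  0.9974, -0.0724,  0.447 ],
       [-0.9999, -0.008 , -0.012 , -0.1191],
       [-0.0125,  0.0723,  0.9973,  1.3763],
       [ 0.    ,  0.    ,  0.    ,  1.    ]])}
{'fx': np.float64(586.5699), 'fy': np.float64(586.5699), 'cx': np.float64(329.9565), 'cy': np.float64(236.2383), 'pose': array([[-0.9662,  0.1375, -0.218 ,  0.279 ],
       [-0.2577, -0.5187,  0.8152,  0.8176],
       [-0.001 ,  0.8439,  0.5366,  0.6606],
       [ 0.    ,  0.    ,  0.    ,  1.    ]])}
{'fx': np.float64(361.776), 'fy': np.float64(361.776), 'cx': np.float64(323.5846), 'cy': np.float64(238.8478), 'mount': array([[ 9.000e-04,  9.588e-01,  2.842e-01,  7.220e-02],
       [ 1.000e+00, -6.000e-04, -1.100e-03, -5.000e-04],
       [-9.000e-04,  2.842e-01, -9.588e-01, -1.424e-01],
       [ 0.000e+00,  0.000e+00,  0.000e+00,  1.000e+00]])}
```

View pics/top0.png

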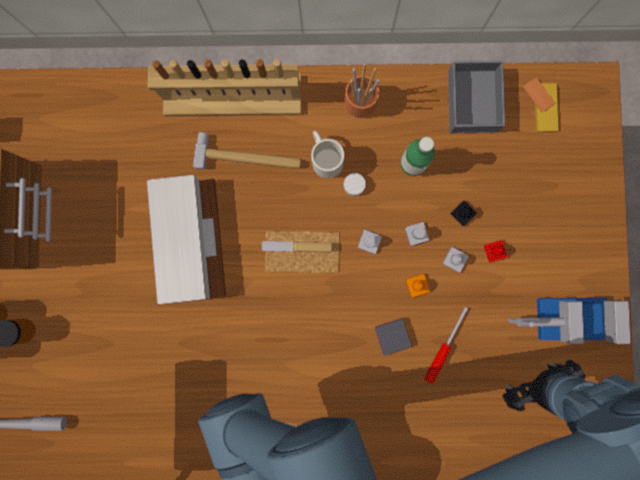

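View pics/side0.png

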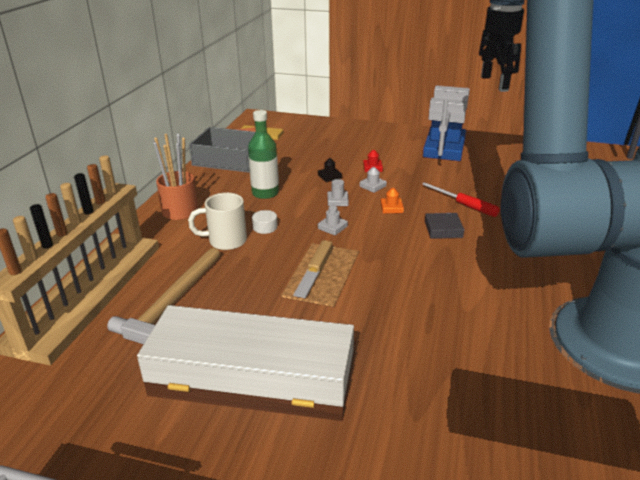

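```bash
python3 - <<'E'
from h import *
W=cloud('top0'); im=load('top0')[0]
def rect(m):
    p=W[m][:,:2].astype(np.float32); r=cv2.minAreaRect(p*1000); return np.round(r[0],1),np.round(r[1],1),round(r[2],2),len(p),np.round(np.nanmedian(W[m][:,2]),4)
v,u=np.mgrid[:480,:640]; z=W[...,2]
box=lambda a,b,c,d:(u>a)&(u<b)&(v>c)&(v<d)
print('cover',rect(box(140,235,160,310)&(z>.07)&(z<.095)))
print('lip',rect(box(200,225,200,270)&(z>.03)&(z<.045)))
print('knife',rect(box(255,345,225,258)&(z>.010)&(z<.05)))
print('mat',rect(box(255,345,225,280)&(z>.0025)&(z<.05)))
for n,(a,b) in dict(pA=(370,242),pB=(417,233),pC=(456,260)).items():
    m=box(a-18,a+18,b-18,b+18)
    print(n,'foot',rect(m&(z>.008)&(z<.03)),'all',rect(m&(z>.008)),'top',rect(m&(z>.036)), np.nanmax(z[m]))
for p in [(470,330),(370,255),(300,100),(350,400)]: print(p,W[p])
c=cv2.resize(im[205:285,260:480],None,fx=3.6,fy=3.6,interpolation=cv2.INTER_CUBIC); cv2.imwrite('pics/crop1.png',c)
E
```

```text
cover (array([554.1, 237.8]), array([291.5, 113.7]), 5.5, 5978, np.float64(0.0819))
lip (array([566.6, 170.9]), array([158.5,  28.7]), 5.72, 471, np.float64(0.0372))
knife (array([541.7, -48.3]), array([ 56.7, 185.1]), 0.92, 658, np.float64(0.0228))
mat (array([524.3, -47.4]), array([216.5, 130.3]), 89.58, 2469, np.float64(0.0057))
pA foot (array([ 543.7, -230. ]), array([72.3, 46.8]), 68.41, 245, np.float64(0.0136)) all (array([ 543.7, -230. ]), array([72.3, 46.8]), 68.41, 350, np.float64(0.0154)) top (array([ 548.2, -218.1]), array([23.9, 26.2]), 0.29, 86, np.float64(0.0437)) 0.054963643272605056
pB foot (array([ 565.2, -327. ]), array([45.6, 74.4]), 16.14, 233, np.float64(0.0135)) all (array([ 565.2, -327. ]), array([45.6, 74.4]), 16.14, 355, np.float64(0.0155)) top (array([ 567.6, -333.4]), array([25.5, 28.8]), 46.9, 116, np.float64(0.0487)) 0.05466428144580893
pC foot (array([ 502.9, -425.6]), array([46.5, 46.8]), 59.97, 249, np.float64(0.0132)) all (array([ 502.9, -425.6]), array([46.5, 46.8]), 59.97, 365, np.float64(0.0152)) top (array([ 503.6, -424.5]), array([24. , 26.6]), 0.01, 98, np.float64(0.0421)) 0.053500724734037775
(470, 330) [ 0.2527719  -0.11815976  0.77410498]
(370, 255) [ 0.23956431  0.06308836 -0.00134473]
(300, 100) [ 0.41121813  0.44461183 -0.00089705]
(350, 400) [ 0.28808827 -0.28639499  0.02001315]
```

View pics/crop1.png

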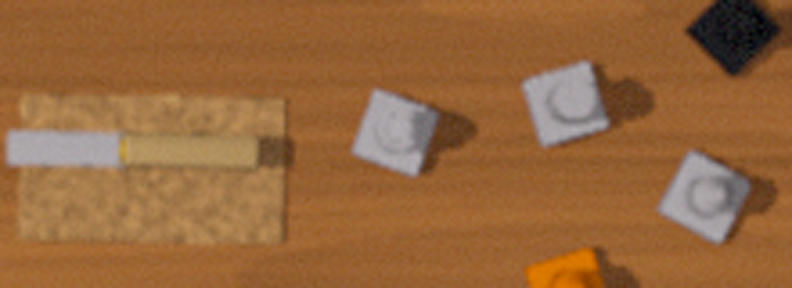

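```bash
python3 - <<'E'
from h import *
f=lambda u,v,z:np.round(ray('top0',260+u/3.6,205+v/3.6,z),4)
print('end',f(257,152,.028),'bolster',f(122,149,.02),'tip',f(7,148,.0175))
print('mat',f(18,95,.004),f(287,97,.004),f(287,242,.004),f(18,240,.004))
for p in [(398,131),(570,102),(710,196)]: print(f(*p,.045))
t=f(190,150.5,.028); t[1]+=.03; t[2]=.2; print(t,rel(t))
E
```

```text
end [ 0.5348 -0.1246  0.028 ] bolster [ 0.538  -0.0337  0.02  ] tip [0.5395 0.0442 0.0175]
mat [0.5766 0.0383 0.004 ] [ 0.5738 -0.1455  0.004 ] [ 0.475  -0.1446  0.004 ] [0.4776 0.0383 0.004 ]
[ 0.5468 -0.2178  0.045 ]
[ 0.5651 -0.3315  0.045 ]
[ 0.5023 -0.4222  0.045 ]
[ 0.5361 -0.0498  0.2   ] [ 3.047 -1.933  0.207]
```

Request:
play_rows([
  [-1, 1, -0.64, 0, 0],
  [-1, 1, -0.64, 0, 0],
  [-1, 1, -0.64, 0, 0],
  [-1, 1, -0.64, 0, 0],
])

```text
t: 0.6
position: [0.3494, -0.358, 0.2311]
eef_rot: [-0.001, 0.973, 0.232, -0.0]
force: [1.1, -0.2, 0.2]
opening: 0.996
finger_force: 0.0
```

Request:
play_rows([
  [-1, 1, -0.64, 0, 0],
  [-1, 1, -0.64, 0, 0],
  [-1, 1, -0.64, 0, 0],
  [-1, 1, -0.64, 0, 0],
])

```text
t: 1.1
position: [0.4406, -0.2064, 0.231]
eef_rot: [-0.0, 0.973, 0.232, -0.0]
force: [-0.7, -1.7, -0.0]
opening: 1.0
finger_force: 0.0
```

Request:
play_rows([
  [-1, 1, -0.64, 0, 0],
  [-1, 1, -0.64, 0, 0],
  [-1, 1, -0.64, 0, 0],
  [-1, 1, -0.64, 0, 0],
])

```text
t: 1.6
position: [0.5321, -0.0544, 0.2307]
eef_rot: [0.0, 0.973, 0.231, -0.0]
force: [-0.8, -1.2, -0.8]
opening: 0.996
finger_force: 0.0
```

Request:
play_rows([
  [-1, 0, 0, 0, -0.344],
  [-1, 0, 0, 0, -0.344],
  [-1, 0, 0, 0, -0.344],
  [-1, 0, 0, 0, -0.344],
  [-1, 0, 0, 0, -0.344],
])

```text
t: 2.22
position: [0.5303, -0.0581, 0.231]
eef_rot: [0.0, 0.763, 0.646, -0.001]
force: [-0.5, 0.4, 0.2]
opening: 1.0
finger_force: 0.0
```

Request:
play_rows([
  [-1, 0, 0, 0, -0.05],
  [-1, 0, 0, 0, -0.05],
])

```text
t: 2.48
position: [0.5303, -0.0576, 0.2311]
eef_rot: [0.0, 0.713, 0.701, -0.001]
force: [0.5, 0.6, -0.1]
opening: 1.001
finger_force: 0.0
```

```bash
python3 - <<'E'
from h import *
snap('wrist','w1'); T=tool(); print(np.round(T,3), env.get_obs()['joint_pos'].round(2)); print(np.degrees(np.arctan2(T[1,0],T[0,0])))
snap('top','top1')
E
```

```text
[[ 0.018  1.    -0.001  0.53 ]
 [ 1.    -0.018 -0.001 -0.057]
 [-0.001 -0.001 -1.     0.231]
 [ 0.     0.     0.     1.   ]] [-0.23  0.29 -0.04  1.24 -0.    1.36]
88.99147481873038
```

View pics/w1.png

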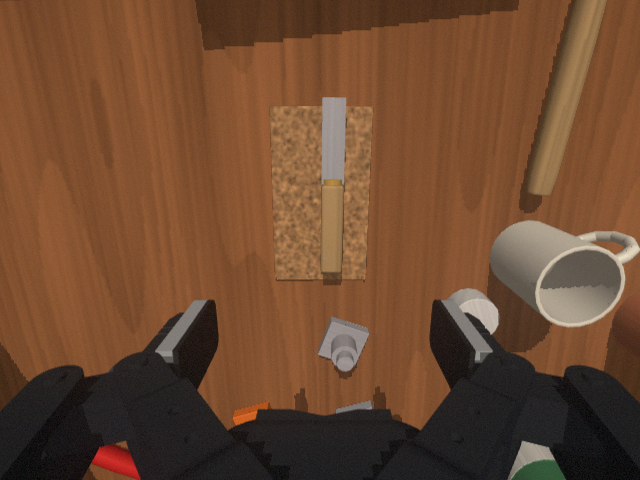

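```bash
python3 - <<'E'
from h import *
f=lambda u,v,z:np.round(ray('w1',u,v,z),4)
print('end',f(331,272,.028),'bolster',f(333,184,.028),f(333,182,.0175),'tip',f(334,97,.0175))
print('sides',f(322,225,.028),f(343,225,.028))
print('mat',f(272,107,.004),f(372,107,.004),f(366,280,.004),f(276,280,.004))
print('A',f(344,358,.05))
W=cloud('top1');z=W[...,2]; v,u=np.mgrid[:480,:640]
print('ledge front', f(360,42,.02), f(205,48,.02),f(515,8,.02))
E
```

```text
end [ 0.5366 -0.1233  0.028 ] bolster [ 0.5394 -0.0333  0.028 ] [ 0.5397 -0.0329  0.0175] tip [0.5413 0.045  0.0175]
sides [ 0.5283 -0.0735  0.028 ] [ 0.5489 -0.0738  0.028 ]
mat [0.482  0.0381 0.004 ] [0.5781 0.0366 0.004 ] [ 0.5755 -0.143   0.004 ] [ 0.4762 -0.1414  0.004 ]
A [ 0.5488 -0.2101  0.05  ]
ledge front [0.5644 0.0895 0.02  ] [0.4279 0.087  0.02  ] [0.6968 0.1135 0.02  ]
```

Request:
play_rows([
  [-1, 0.067, 0.055, 0.4, 0],
  [-1, 0.067, 0.055, 0.8, 0],
  [-1, 0.067, 0.055, 0.8, 0],
])

```text
t: 2.95
position: [0.5337, -0.0448, 0.1065]
eef_rot: [-0.005, 0.712, 0.702, -0.004]
force: [-1.0, 0.3, 0.5]
opening: 1.0
finger_force: 0.0
```

Request:
play_rows([
  [-1, 0, 0, 0.4, 0],
  [-1, 0, 0, 0.66, 0],
  [-1, 0, 0, 0.66, 0],
])

```text
t: 3.32
position: [0.5384, -0.0457, 0.0121]
eef_rot: [-0.001, 0.712, 0.702, -0.001]
force: [-1.5, -0.2, -0.5]
opening: 0.997
finger_force: 0.0
```

```bash
python3 - <<'E'
from h import *
print(tool()[:3,3].round(4))
W=cloud('top0')
for v in (225,237,250):
    print([(u,*(W[v,u]*1000).round().astype(int)) for u in range(192,236,2)])
E
```

```text
[ 0.5384 -0.0457  0.0121]
[(192, np.int64(586), np.int64(201), np.int64(77)), (194, np.int64(586), np.int64(195), np.int64(82)), (196, np.int64(586), np.int64(190), np.int64(81)), (198, np.int64(586), np.int64(186), np.int64(79)), (200, np.int64(588), np.int64(186), np.int64(58)), (202, np.int64(591), np.int64(187), np.int64(32)), (204, np.int64(590), np.int64(181), np.int64(40)), (206, np.int64(590), np.int64(176), np.int64(39)), (208, np.int64(590), np.int64(172), np.int64(38)), (210, np.int64(590), np.int64(167), np.int64(39)), (212, np.int64(590), np.int64(161), np.int64(40)), (214, np.int64(592), np.int64(162), np.int64(16)), (216, np.int64(592), np.int64(157), np.int64(17)), (218, np.int64(592), np.int64(152), np.int64(15)), (220, np.int64(594), np.int64(151), np.int64(-3)), (222, np.int64(594), np.int64(145), np.int64(0)), (224, np.int64(594), np.int64(140), np.int64(-1)), (226, np.int64(594), np.int64(135), np.int64(0)), (228, np.int64(594), np.int64(131), np.int64(-2)), (230, np.int64(593), np.int64(125), np.int64(3)), (232, np.int64(594), np.int64(121), np.int64(-1)), (234,
[... 1580 characters left out ...]
int64(530), np.int64(172), np.int64(34)), (210, np.int64(530), np.int64(166), np.int64(41)), (212, np.int64(530), np.int64(162), np.int64(35)), (214, np.int64(530), np.int64(157), np.int64(39)), (216, np.int64(531), np.int64(155), np.int64(22)), (218, np.int64(531), np.int64(150), np.int64(22)), (220, np.int64(531), np.int64(146), np.int64(20)), (222, np.int64(532), np.int64(146), np.int64(-4)), (224, np.int64(532), np.int64(140), np.int64(-1)), (226, np.int64(532), np.int64(135), np.int64(-1)), (228, np.int64(532), np.int64(130), np.int64(0)), (230, np.int64(532), np.int64(125), np.int64(1)), (232, np.int64(532), np.int64(120), np.int64(2)), (234, np.int64(532), np.int64(115), np.int64(1))]
```

Request:
play_rows([
  [1, 0, 0, 0, 0],
  [1, 0, 0, 0, 0],
  [1, 0, 0, 0, 0],
  [1, 0, 0, 0, 0],
  [1, 0, 0, 0, 0],
])

```text
t: 3.95
position: [0.5403, -0.0457, 0.0138]
eef_rot: [0.001, 0.711, 0.703, 0.001]
force: [-1.4, 0.6, 7.7]
opening: 0.241
finger_force: 59.0
```

Request:
play_rows([
  [1, 0, 0, -0.3, 0],
  [1, 0, 0, -0.3, 0],
  [1, 0, 0, -0.3, 0],
])

```text
t: 4.32
position: [0.5391, -0.0454, 0.0571]
eef_rot: [0.0, 0.711, 0.703, -0.0]
force: [0.0, 0.8, -1.1]
opening: 0.239
finger_force: 59.1
```

Request:
play_rows([
  [1, 0.48, 0.245, 0, -0.036],
  [1, 0.48, 0.245, 0, -0.036],
  [1, 0.48, 0.245, 0, -0.036],
])

```text
t: 4.7
position: [0.5762, 0.0271, 0.056]
eef_rot: [-0.001, 0.67, 0.742, -0.001]
force: [0.4, 0.0, -1.6]
opening: 0.238
finger_force: 59.0
```

```bash
python3 - <<'E'
from h import *
T=tool(); print(T[:3,3].round(4),np.degrees(np.arctan2(T[1,0],T[0,0])))
snap('wrist','w2'); im,d,_,_=snap('side','s2')
cv2.imwrite('pics/s2c.png',np.vstack([cv2.resize(im[180:420,150:400],(625,600))]))
E
```

```text
[0.5762 0.0271 0.056 ] 95.86953788267765
```

View pics/w2.png

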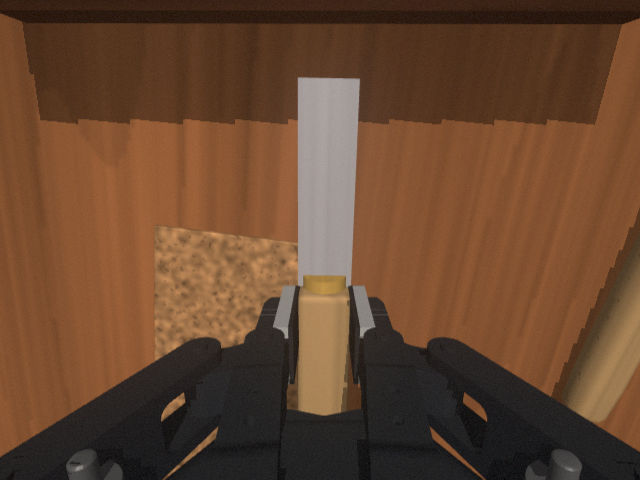

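```bash
python3 - <<'E'
from h import *
W=cloud('w2')
for v in (82,90,110,150,200,240): print(v,np.nanmedian(W[v-2:v+3,310:346].reshape(-1,3),0).round(4))
for v in (295,310): print('h',np.nanmedian(W[v-2:v+3,310:340].reshape(-1,3),0).round(4))
print(W[78,329],W[76,329],ray('w2',329,78,.071))
W=cloud('s2'); print([ (v,u) for v,u in []])
E
```

```text
82 [0.5682 0.1162 0.0595]
90 [0.5686 0.1136 0.0595]
110 [0.5693 0.1069 0.0595]
150 [0.5707 0.0929 0.0595]
200 [0.5727 0.0742 0.0595]
240 [0.5744 0.058  0.0594]
h [0.5754 0.0378 0.0677]
h [0.5761 0.0324 0.0699]
[0.56868738 0.11740906 0.06095506] [ 0.56845407  0.12643365 -0.00093155] [0.56870895 0.11609504 0.071     ]
[]
```

View pics/s2c.png

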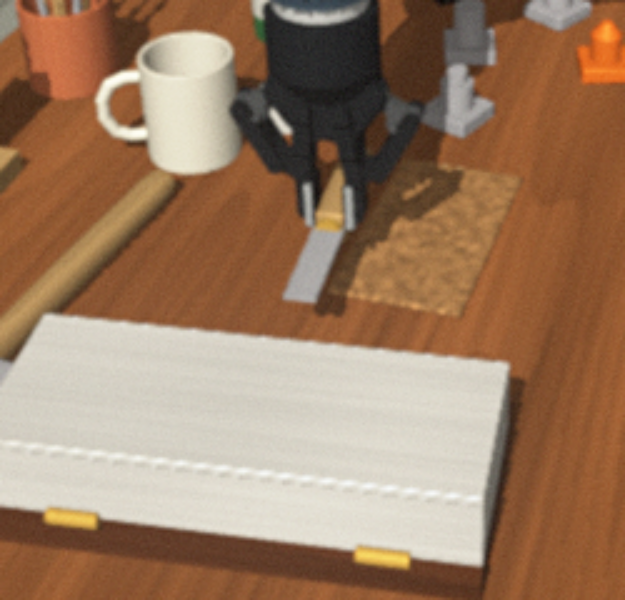

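Request:
play_rows([
  [1, 0, 0, 0.1, 0],
  [1, 0, 0, 0.213, 0],
  [1, 0, 0, 0.213, 0],
  [1, 0.05, 0, 0.213, 0],
])

```text
t: 5.3
position: [0.5759, 0.0329, 0.0252]
eef_rot: [-0.0, 0.671, 0.741, -0.0]
force: [0.5, -0.5, -0.5]
opening: 0.242
finger_force: 59.0
```

Request:
play_rows([
  [1, 0.1, 0, 0, 0],
  [1, 0.2, 0, 0, 0],
  [1, 0.28, 0, 0, 0],
  [1, 0.34, 0, 0, 0],
  [1, 0.34, 0, 0, 0],
])

```text
t: 5.92
position: [0.5709, 0.0851, 0.0253]
eef_rot: [0.0, 0.67, 0.742, -0.0]
force: [-0.6, -0.3, -1.7]
opening: 0.239
finger_force: 59.0
```

```bash
python3 - <<'E'
from h import *
T=tool(); print(T[:3,3].round(4)); snap('wrist','w3')
W=cloud('w3')
for v in (150,200,240): print(v,np.nanmedian(W[v-2:v+3,310:346].reshape(-1,3),0).round(4))
E
```

```text
[0.5709 0.0851 0.0253]
150 [0.5656 0.1509 0.0288]
200 [0.5675 0.1321 0.0289]
240 [0.5692 0.116  0.0289]
```

View pics/w3.png

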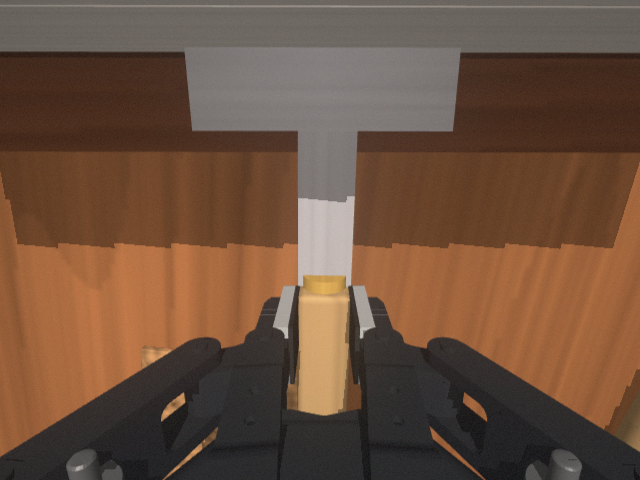

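Request:
play_rows([
  [1, 0.0, 0, -0.05, 0],
  [1, 0.005, 0, -0.1, 0],
  [1, 0.015, 0, -0.17, 0],
  [1, 0.04, 0, -0.255, 0],
  [1, 0.04, 0, -0.255, 0],
])

```text
t: 6.6
position: [0.5716, 0.0905, 0.0653]
eef_rot: [0.001, 0.671, 0.742, 0.001]
force: [-0.4, -0.5, -2.2]
opening: 0.235
finger_force: 59.0
```

```bash
python3 - <<'E'
from h import *
T=tool(); print(T[:3,3].round(4)); snap('wrist','w4')
W=cloud('w4')
for v in (130,150,200,240): print(v,np.nanmedian(W[v-2:v+3,310:346].reshape(-1,3),0).round(4))
print('lip',[W[v,u].round(3) for v,u in ((60,230),(90,230),(110,230))])
E
```

```text
[0.5716 0.0905 0.0653]
130 [0.5655 0.1634 0.0687]
150 [0.5662 0.1563 0.0687]
200 [0.5684 0.1375 0.0687]
240 [0.5701 0.1214 0.0687]
lip [array([0.53 , 0.183, 0.073]), array([0.531, 0.173, 0.075]), array([0.532, 0.166, 0.078])]
```

Request:
play_rows([
  [1, 0.045, 0, -0.107, 0],
  [1, 0.105, 0, -0.208, 0],
  [1, 0.18, 0, -0.3, 0],
  [1, 0.27, 0, -0.377, 0],
  [1, 0.27, 0, -0.377, 0],
])

```text
t: 7.28
position: [0.5674, 0.1325, 0.1218]
eef_rot: [0.001, 0.67, 0.742, 0.002]
force: [0.0, 0.8, -0.8]
opening: 0.242
finger_force: 59.1
```

```bash
python3 - <<'E'
from h import *
T=tool(); print(T[:3,3].round(4)); snap('wrist','w5')
W=cloud('w5')
for v in (130,150,200,240): print(v,np.nanmedian(W[v-2:v+3,310:346].reshape(-1,3),0).round(4))
print('lip',[W[v,u].round(3) for v,u in ((40,230),(60,230),(90,230),(110,230))])
E
```

```text
[0.5674 0.1325 0.1218]
130 [0.5612 0.2054 0.1254]
150 [0.562  0.1982 0.1254]
200 [0.564  0.1795 0.1255]
240 [0.5656 0.1633 0.1254]
lip [array([0.524, 0.232, 0.124]), array([0.526, 0.225, 0.128]), array([0.53 , 0.214, 0.144]), array([0.499, 0.212, 0.018])]
```

Request:
play_rows([
  [1, 0.1, 0, -0.065, 0],
  [1, 0.205, 0, -0.114, 0],
  [1, 0.32, 0, -0.146, 0],
  [1, 0.436, 0, -0.161, 0],
  [1, 0.436, 0, -0.161, 0],
])

```text
t: 7.95
position: [0.5597, 0.1979, 0.1446]
eef_rot: [-0.0, 0.67, 0.743, 0.001]
force: [-0.5, -0.2, -0.9]
opening: 0.239
finger_force: 59.0
```

Request:
play_rows([
  [1, 0.08, 0, 0, 0],
  [1, 0.16, 0, 0.005, 0],
  [1, 0.22, 0, 0.02, 0],
  [1, 0.27, 0, 0.03, 0],
  [1, 0.27, 0, 0.03, 0],
])

```text
t: 8.57
position: [0.5553, 0.2368, 0.1395]
eef_rot: [-0.001, 0.67, 0.742, 0.0]
force: [1.0, 0.3, -1.3]
opening: 0.241
finger_force: 59.1
```

```bash
python3 - <<'E'
from h import *
T=tool(); print(T[:3,3].round(4)); snap('wrist','w6'); snap('top','t6')
W=cloud('w6')
for v in (130,150,200,240): print(v,np.nanmedian(W[v-2:v+3,310:346].reshape(-1,3),0).round(4))
im=np.hstack([cv2.resize(load('w6')[0],(400,300)),cv2.resize(load('t6')[0][140:320,100:340],(400,300))]);cv2.imwrite('pics/c6.png',im)
E
```

```text
[0.5553 0.2368 0.1395]
130 [0.5492 0.3097 0.1431]
150 [0.5501 0.3026 0.1432]
200 [0.552  0.2838 0.1431]
240 [0.5537 0.2677 0.143 ]
```

View pics/c6.png

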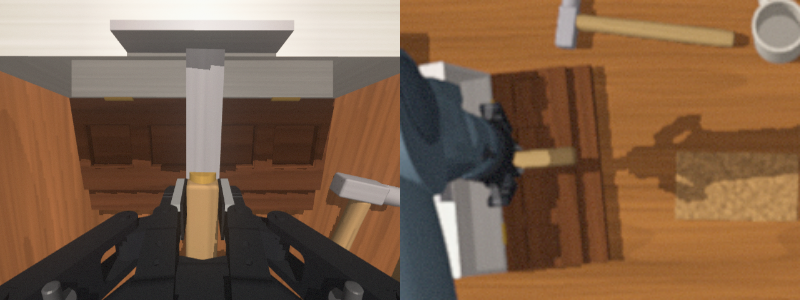

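Request:
play_rows([
  [1, -0.3, 0, 0, 0],
  [1, -0.6, 0, 0, 0],
  [1, -0.95, 0, 0, 0],
  [1, -0.95, 0, 0, 0],
])

```text
t: 9.18
position: [0.5705, 0.0908, 0.14]
eef_rot: [0.0, 0.673, 0.74, 0.0]
force: [-0.4, 1.6, -1.4]
opening: 0.241
finger_force: 59.1
```

Request:
play_rows([
  [1, -0.4, -0.15, 0.2, 0.018],
  [1, -0.8, -0.287, 0.4, 0.036],
  [1, -0.9, -0.287, 0.7, 0.036],
  [1, -0.9, -0.287, 0.7, 0.036],
])

```text
t: 9.68
position: [0.5368, -0.0448, 0.0313]
eef_rot: [-0.003, 0.712, 0.702, -0.002]
force: [-0.9, 0.5, -1.0]
opening: 0.242
finger_force: 59.1
```

```bash
python3 - <<'E'
from h import *
T=tool(); print(T[:3,3].round(4),np.degrees(np.arctan2(T[1,0],T[0,0])),rel([.5403,-.0457,.0138])); snap('wrist','w7')
W=cloud('w7')
for v in (90,150,200,240): print(v,np.nanmedian(W[v-2:v+3,310:346].reshape(-1,3),0).round(4))
E
```

```text
[ 0.5368 -0.0448  0.0313] 89.12250668013402 [-0.006  0.024  0.116]
90 [0.5393 0.0419 0.0351]
150 [0.5389 0.0211 0.0349]
200 [0.5387 0.0023 0.0349]
240 [ 0.5385 -0.014   0.0349]
```

Lower 16.5 mm, release, rise.

Request:
play_rows([
  [1, 0, 0, 0.06, 0],
  [1, 0, 0, 0.11, 0],
  [1, 0, 0, 0.115, 0],
  [0.2, 0, 0, 0.11, 0],
  [-0.4, 0, 0, 0.11, 0],
])

```text
t: 10.35
position: [0.5414, -0.0445, 0.0189]
eef_rot: [0.001, 0.711, 0.703, 0.0]
force: [-0.2, -0.3, 0.4]
opening: 0.596
finger_force: 0.0
```

Request:
play_rows([
  [-0.5, 0, 0, 0, 0],
  [-1, 0, 0, -0.2, 0],
  [-1, 0, 0, -0.5, 0],
  [-1, 0, 0, -0.9, 0],
  [-1, 0, 0, -0.9, 0],
])

```text
t: 10.98
position: [0.5448, -0.0454, 0.1589]
eef_rot: [0.005, 0.712, 0.703, 0.003]
force: [0.2, 0.4, -0.8]
opening: 0.999
finger_force: 0.0
```

Request:
play_rows([
  [-1, -0.5, 0, 0, 0],
  [-1, -0.9, 0, -0.2, 0],
  [-1, -0.9, 0, -0.2, 0],
  [-1, -0.9, 0, -0.2, 0],
])

```text
t: 11.48
position: [0.539, -0.1801, 0.183]
eef_rot: [-0.0, 0.712, 0.702, 0.0]
force: [-0.1, 0.6, 0.3]
opening: 1.001
finger_force: 0.0
```

```bash
python3 - <<'E'
from h import *
snap('wrist','w8'); T=tool(); print(np.round(T[:3,3],4),np.degrees(np.arctan2(T[1,0],T[0,0])),env.get_obs()['joint_pos'].round(2))
snap('top','t8')
E
```

```text
[ 0.5387 -0.1788  0.1825] 89.27376455443839 [-0.43  0.38 -0.04  1.15  0.    1.15]
```

View pics/w8.png

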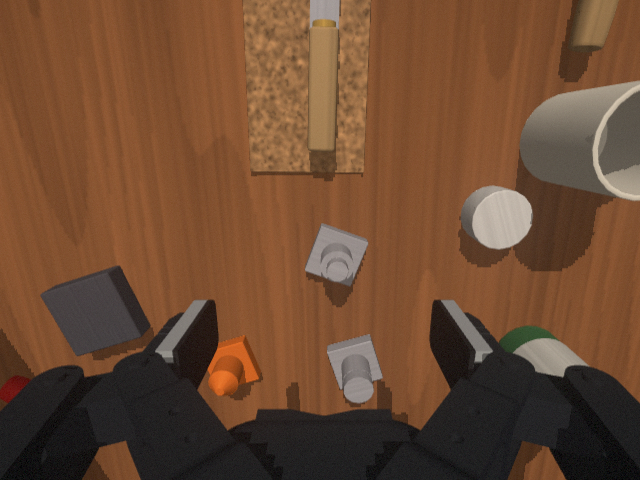

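View pics/t8.png

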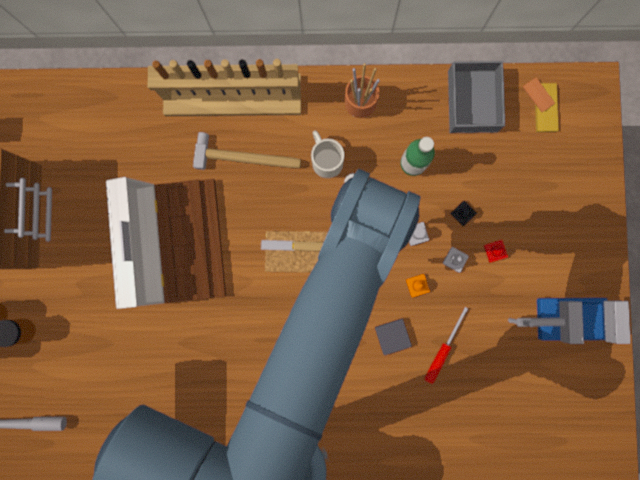

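```bash
cat >> h.py <<'E'
def corners(fn,pts,z=.014):
    p=np.array([ray(fn,u,v,z)[:2] for u,v in pts]); s=np.linalg.norm(p-np.roll(p,-1,0),axis=1)
    e=np.roll(p,-1,0)-p; a=np.degrees(np.arctan2(e[:,1],e[:,0]))%90
    print('centre',p.mean(0).round(4),'sides',s.round(4),'ang',a.round(1))
def foot(fn,c,z0=.009,z1=.019,w=.045):
    W=cloud(fn); m=(np.abs(W[...,0]-c[0])<w)&(np.abs(W[...,1]-c[1])<w)&(W[...,2]>z0)&(W[...,2]<z1)
    r=cv2.minAreaRect((W[m][:,:2]*1000).astype(np.float32)); print('foot',np.round(r[0],1),np.round(r[1],1),round(r[2],1),m.sum())
    m=(np.abs(W[...,0]-c[0])<w)&(np.abs(W[...,1]-c[1])<w)&(W[...,2]>.034)&(W[...,2]<.056)
    r=cv2.minAreaRect((W[m][:,:2]*1000).astype(np.float32)); print('top',np.round(r[0],1),np.round(r[1],1),round(r[2],1),m.sum(),np.nanmax(W[m][:,2]))
E
python3 - <<'E'
from h import *
corners('w8',[(325,226),(368,240),(352,286),(305,270)])
foot('w8',(.547,-.215))
corners('w8',[(327,345),(370,335),(381,376),(335,388)])
foot('w8',(.565,-.331))
W=cloud('t8'); z=W[...,2]; v,u=np.mgrid[:480,:640]
m=(u>155)&(u<235)&(v>165)&(v<310)&(z>.024)&(z<.036); r=cv2.minAreaRect((W[m][:,:2]*1000).astype(np.float32)); print('block',r)
c=cv2.resize(load('t8')[0][170:310,100:240],(800,800)); cv2.imwrite('pics/c8.png',c[100:700])
E
```

```text
centre [ 0.5511 -0.2163] sides [0.0408 0.0468 0.0465 0.0457] ang [70.7 72.6 69.1 65.5]
foot [ 549.5 -216.8] [46.3 46. ] 68.9 1441
top [ 549.6 -216.6] [27.5 27.7] 41.5 834 0.05201642349251595
centre [ 0.5666 -0.3279] sides [0.0433 0.0487 0.0486 0.0509] ang [14.1 14.5 16.5  8.6]
foot [ 568.1 -331.9] [46.2 46.5] 16.3 1174
top [ 568.2 -331.5] [27.4 27.4] 64.8 919 0.051523063039955574
block ((571.11376953125, 226.52203369140625), (327.82183837890625, 161.60769653320312), 3.433960199356079)
```

View pics/c8.png

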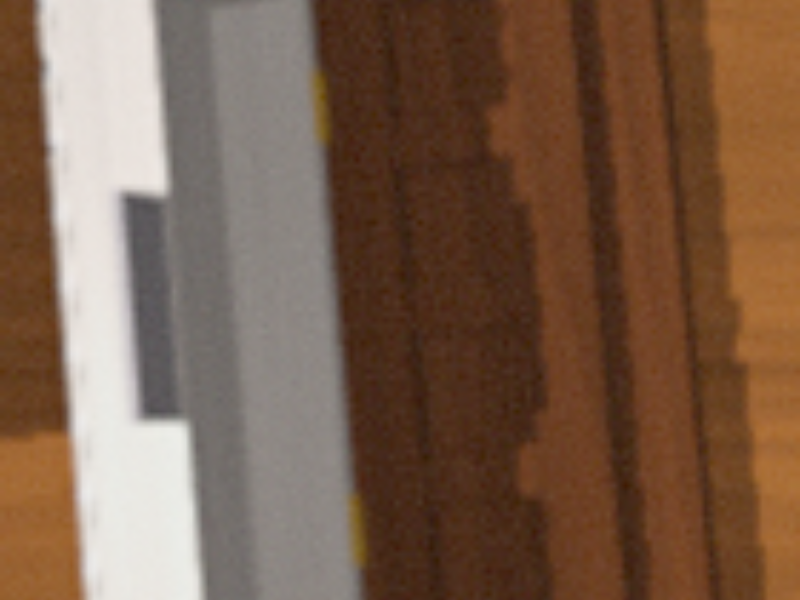

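Request:
play_rows([
  [-0.6, -0.25, 0.07, 0.2, 0.057],
  [-0.6, -0.25, 0.07, 0.5, 0.113],
  [-0.6, -0.25, 0.07, 0.5, 0.113],
  [-0.6, -0.25, 0.07, 0.5, 0.113],
])

```text
t: 12.08
position: [0.5493, -0.2158, 0.1091]
eef_rot: [-0.0, 0.823, 0.568, 0.0]
force: [0.3, 0.1, 1.0]
opening: 0.799
finger_force: 0.0
```

```bash
cat >> h.py <<'E'
def st():
    T=tool(); return T[:3,3].round(4), round(np.degrees(np.arctan2(T[1,0],T[0,0])),1)
E
python3 - <<'E'
from h import *
print(st(),rel([.5495,-.2167,.020]))
E
```

```text
(array([ 0.5493, -0.2158,  0.1091]), np.float64(69.2)) [-0.005  0.004  0.594]
```

Request:
play_rows([
  [-0.6, 0, 0, 0.3, 0],
  [-0.6, 0, 0, 0.59, 0],
  [-0.6, 0, 0, 0.59, 0],
  [-0.6, 0, 0, 0.59, 0],
])

```text
t: 12.58
position: [0.5509, -0.2176, 0.0225]
eef_rot: [0.002, 0.824, 0.567, 0.001]
force: [0.5, 0.6, 1.1]
opening: 0.798
finger_force: 0.0
```

Request:
play_rows([
  [1, 0, 0, 0, 0],
  [1, 0, 0, 0, 0],
  [1, 0, 0, 0, 0],
  [1, 0, 0, 0, 0],
])

```text
t: 13.08
position: [0.5502, -0.2177, 0.0216]
eef_rot: [0.001, 0.824, 0.566, 0.001]
force: [-0.3, 0.6, 7.4]
opening: 0.301
finger_force: 58.5
```

Request:
play_rows([
  [1, 0, 0, -0.3, 0],
  [1, 0, 0, -0.8, 0],
  [1, 0, 0, -0.8, 0],
  [1, 0, 0, -0.8, 0],
])

```text
t: 13.58
position: [0.5494, -0.2173, 0.1401]
eef_rot: [0.001, 0.824, 0.566, 0.0]
force: [-0.3, 0.2, -4.5]
opening: 0.302
finger_force: 60.6
```

Request:
play_rows([
  [1, 0.4, -0.19, -0.2, 0],
  [1, 0.81, -0.38, -0.4, 0],
  [1, 0.81, -0.38, -0.4, 0],
  [1, 0.81, -0.38, -0.4, 0],
])

```text
t: 14.08
position: [0.5386, -0.0819, 0.1983]
eef_rot: [-0.001, 0.824, 0.567, -0.001]
force: [1.4, 0.0, -4.3]
opening: 0.298
finger_force: 60.5
```

Request:
play_rows([
  [1, 0.4, -0.19, 0, 0],
  [1, 0.81, -0.38, 0, 0],
  [1, 0.81, -0.38, 0, 0],
  [1, 0.81, -0.38, 0, 0],
])

```text
t: 14.58
position: [0.5294, 0.0499, 0.1981]
eef_rot: [-0.0, 0.824, 0.566, -0.001]
force: [-0.0, -0.7, -4.9]
opening: 0.298
finger_force: 60.5
```

Request:
play_rows([
  [1, 0.3, -0.15, 0, -0.05],
  [1, 0.5, -0.24, 0, -0.1],
  [1, 0.5, -0.24, 0, -0.148],
  [1, 0.5, -0.24, 0, -0.148],
  [1, 0.5, -0.24, 0, -0.148],
])

```text
t: 15.2
position: [0.5236, 0.132, 0.1993]
eef_rot: [-0.0, 0.673, 0.739, -0.0]
force: [0.3, 0.2, -3.8]
opening: 0.302
finger_force: 60.6
```

```bash
python3 - <<'E'
from h import *
snap('wrist','w9'); print(st())
W=cloud('w9')
for i,c in enumerate([(661.6,248.1),(589.9,241.2),(518.3,234.4),(446.6,227.5)]):
    c=np.array(c)/1000
    m=(np.hypot(W[...,0]-c[0],W[...,1]-c[1])<.036)&(W[...,2]<.0225)&(W[...,2]>.014)
    if m.sum()>50: r=cv2.minAreaRect((W[m][:,:2]*1000).astype(np.float32)); print(i+1,np.round(r[0],1),np.round(r[1],1),r[2],m.sum(),np.median(W[m][:,2]))
E
```

```text
(array([0.5236, 0.1322, 0.1994]), np.float64(95.4))
1 [664.3 249.6] [46.5 49. ] 5.906329154968262 3660 0.01771797349025786
2 [591.3 242.4] [48.3 48.8] 5.8356428146362305 3740 0.017733284410838712
3 [518.7 234.9] [49.2 49.1] 5.703993797302246 3798 0.017734812157603058
4 [446.  227.5] [48.6 49.2] 5.715241432189941 3720 0.017773314659236594
```

View pics/w9.png

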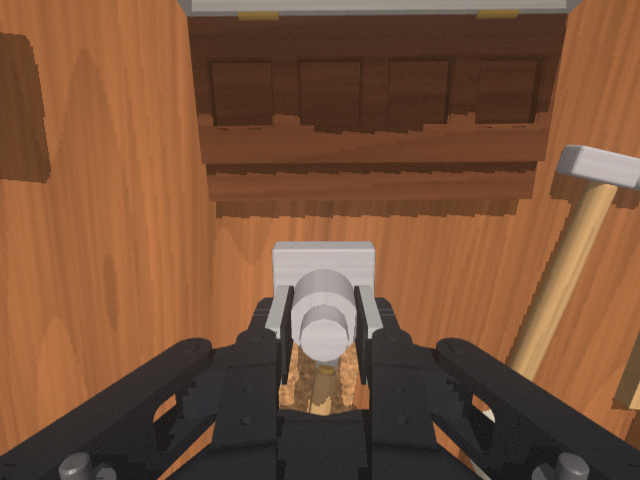

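```bash
cat >> h.py <<'E'
def held(fn,z=None):
    T=tool(); W=cloud(fn); W=W[np.abs(W[...,0]-T[0,3])<.05]; W=W[np.abs(W[:,1]-T[1,3]-.01)<.05]
    m=(W[:,2]>T[2,3]-.03)&(W[:,2]<T[2,3]+.0); q=W[m]; zt=np.median(q[:,2]); q=q[np.abs(q[:,2]-zt)<.002]
    r=cv2.minAreaRect((q[:,:2]*1000).astype(np.float32)); print('held foot z',zt.round(4),np.round(r[0],1),np.round(r[1],1),round(r[2],2))
    q=q[:,:2]; print('front edge mid / max along tool x', (( q-T[:2,3])@T[:2,0]).max().round(4), 'y range',((q-T[:2,3])@T[:2,1]).min().round(4),((q-T[:2,3])@T[:2,1]).max().round(4))
E
python3 - <<'E'
from h import *
held('w9')
E
```

```text
held foot z 0.1913 [523.4 132.8] [46.1 46.3] 5.77
front edge mid / max along tool x 0.0239 y range -0.0232 0.0228
```

Request:
play_rows([
  [1, 0.4, 0.033, 0, 0],
  [1, 0.68, 0.033, 0.3, 0],
  [1, 0.68, 0.033, 0.85, 0],
  [1, 0.68, 0.033, 0.85, 0],
  [1, 0.68, 0.033, 0.85, 0],
])

```text
t: 15.88
position: [0.5165, 0.2343, 0.0701]
eef_rot: [-0.001, 0.672, 0.74, -0.002]
force: [-0.5, 0.1, -3.9]
opening: 0.301
finger_force: 60.4
```

```bash
python3 - <<'E'
from h import *
snap('wrist','w10');print(st(),rel([.5189,.2343,.040])); held('w10')
E
```

```text
(array([0.5182, 0.2348, 0.072 ]), np.float64(95.5)) [-0.004  0.004  0.213]
held foot z 0.0621 [516.1 235.3] [46.1 45.7] 5.51
front edge mid / max along tool x 0.0235 y range -0.0251 0.021
```

Request:
play_rows([
  [1, 0, 0.008, 0.1, 0],
  [1, 0, 0.008, 0.17, 0.02],
  [1, 0, 0.008, 0.21, -0.02],
  [1, 0, 0.008, 0.225, 0.02],
  [1, 0, 0.008, 0.225, 0],
])

```text
t: 16.55
position: [0.5259, 0.2357, 0.0475]
eef_rot: [0.005, 0.672, 0.74, 0.005]
force: [-10.3, -8.2, 40.8]
opening: 0.301
finger_force: 73.8
```

```bash
python3 - <<'E'
from h import *
snap('wrist','w11');print(st()); held('w11')
E
```

```text
(array([0.5259, 0.2356, 0.0474]), np.float64(95.7))
held foot z 0.03 [525.9 245.6] [ 99.9 100. ] 89.99
front edge mid / max along tool x 0.0636 y range -0.0529 0.0555
```

Request:
play_rows([
  [1, 0, 0, -0.06, 0],
  [1, 0, 0, -0.1, 0],
  [1, 0, 0, -0.1, 0],
])

```text
t: 16.98
position: [0.5198, 0.2357, 0.0535]
eef_rot: [0.0, 0.672, 0.741, 0.0]
force: [0.0, -0.4, -4.6]
opening: 0.304
finger_force: 67.9
```

```bash
sed -i 's/m=(W\[:,2\]>T\[2,3\]-.03)&(W\[:,2\]<T\[2,3\]+.0); q=W\[m\]; zt=np.median(q\[:,2\])/m=(W[:,2]>T[2,3]-.014)\&(W[:,2]<T[2,3]-.004); q=W[m]; zt=np.median(q[:,2])/' h.py; python3 - <<'E'
from h import *
snap('wrist','w12');print(st()); held('w12')
E
```

```text
(array([0.5193, 0.2355, 0.053 ]), np.float64(95.6))
held foot z 0.0476 [518.3 247.1] [45.9 26.1] 12.62
front edge mid / max along tool x 0.0271 y range -0.0237 0.0245
```

View pics/w12.png

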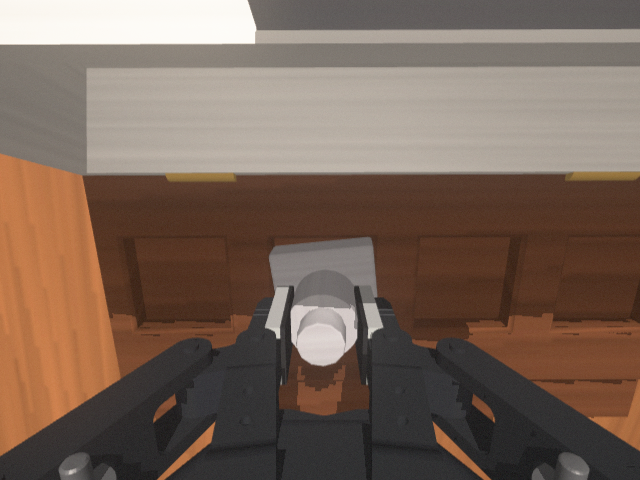

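```bash
cat >> h.py <<'E'
def held2(fn,lo=-.014,hi=-.002):
    T=tool(); C=cloud(fn); L=(C-T[:3,3])@T[:3,:3]   # tool coords: x fwd(up in img), y right, z down
    m=(np.abs(L[...,1])<.03)&(L[...,0]<.04)&(L[...,0]>.012)&(-L[...,2]>lo)&(-L[...,2]<hi)
    A=np.c_[L[m][:,:2],np.ones(m.sum())]; pl,*_=np.linalg.lstsq(A,-L[m][:,2],rcond=None)
    lab=m.astype(np.uint8); n,l,s,_=cv2.connectedComponentsWithStats(lab); k=1+np.argmax(s[1:,4]); m=l==k
    A=np.c_[L[m][:,:2],np.ones(m.sum())]; pl,*_=np.linalg.lstsq(A,-L[m][:,2],rcond=None)
    cols=[u for u in range(640) if m[:,u].any()]; e=np.array([L[np.argmax(m[:,u]),u,:2] for u in cols])
    e=e[np.abs(e[:,1]-e[:,1].mean())<.019]; f=np.polyfit(e[:,1],e[:,0],1)
    rows=L[m]; print('plane slopes x,y',pl[:2].round(3),'z rel TCP',np.median(-rows[:,2]).round(4),'edge: x at y=0',f[1].round(4),'rot CCW deg',np.degrees(np.arctan(f[0])).round(2),'y range',rows[:,1].min().round(4),rows[:,1].max().round(4),m.sum())
E
python3 - <<'E'
from h import *
held2('w12')
E
```

```text
plane slopes x,y [-0.295  0.076] z rel TCP -0.0048 edge: x at y=0 0.0244 rot CCW deg 7.09 y range -0.0237 0.023 3327
```

```bash
python3 - <<'E'
from h import *
for fn in('w9','w12'):
    T=tool(); C=cloud(fn)
    if fn=='w9': T[:3,3]=[.5236,.1322,.1994]
    L=(C-T[:3,3])@T[:3,:3]; L[...,2]*=-1
    for v in (242,246,250,256,262,268,276,284): print(fn,v,[tuple((L[v,u]*1000).round(1)) for u in (280,300,320,340,365)])
    print('top',[tuple((L[v,321]*1000).round(1)) for v in (300,340,345)])
E
```

```text
w9 242 [(np.float64(23.0), np.float64(-20.3), np.float64(-19.0)), (np.float64(23.4), np.float64(-10.9), np.float64(-17.6)), (np.float64(23.3), np.float64(-1.7), np.float64(-18.0)), (np.float64(23.5), np.float64(7.6), np.float64(-17.0)), (np.float64(23.2), np.float64(19.2), np.float64(-18.0))]
w9 246 [(np.float64(23.1), np.float64(-19.6), np.float64(-12.7)), (np.float64(23.5), np.float64(-10.5), np.float64(-11.1)), (np.float64(23.4), np.float64(-1.6), np.float64(-11.4)), (np.float64(23.4), np.float64(7.3), np.float64(-11.5)), (np.float64(23.0), np.float64(18.6), np.float64(-12.6))]
w9 250 [(np.float64(22.8), np.float64(-19.0), np.float64(-7.7)), (np.float64(22.4), np.float64(-10.4), np.float64(-9.0)), (np.float64(22.5), np.float64(-1.6), np.float64(-8.5)), (np.float64(22.9), np.float64(7.1), np.float64(-7.2)), (np.float64(22.7), np.float64(18.1), np.float64(-7.8))]
w9 256 [(np.float64(19.9), np.float64(-19.2), np.float64(-8.1)), (np.float64(19.9), np.float64(-10.4), np.float64(-8.0)), (np.float64(19.9), np.float64(-1.6), np.float64(-8.0)), (np.float64(19.7), np.float64(7.2), np.float6
[... 3175 characters left out ...]
), np.float64(-6.1)), (np.float64(11.4), np.float64(-10.1), np.float64(-5.7)), (np.float64(14.8), np.float64(-1.1), np.float64(2.5)), (np.float64(13.5), np.float64(7.4), np.float64(-0.8)), (np.float64(12.5), np.float64(18.4), np.float64(-3.2))]
w12 284 [(np.float64(7.1), np.float64(-19.2), np.float64(-6.9)), (np.float64(10.3), np.float64(-9.7), np.float64(0.4)), (np.float64(14.9), np.float64(-1.1), np.float64(11.0)), (np.float64(13.0), np.float64(7.1), np.float64(6.5)), (np.float64(8.7), np.float64(18.5), np.float64(-3.2))]
top [(np.float64(12.0), np.float64(-0.6), np.float64(19.2)), (np.float64(2.3), np.float64(-0.6), np.float64(31.0)), (np.float64(0.8), np.float64(-0.6), np.float64(31.7))]
```

```bash
cat >> h.py <<'E'
def pockets(fn):
    W=cloud(fn)
    for i,c in enumerate([(664.3,249.6),(591.3,242.4),(518.7,234.9),(446.0,227.5)]):
        c=np.array(c)/1000; w=W-np.r_[c,0]; a=np.radians(5.7); x=w[...,0]*np.cos(a)+w[...,1]*np.sin(a); y=-w[...,0]*np.sin(a)+w[...,1]*np.cos(a)
        m=(np.abs(x)<.031)&(np.abs(y)<.031)&(W[...,2]<.0225)&(W[...,2]>.013)
        if m.sum()>800: r=cv2.minAreaRect((W[m][:,:2]*1000).astype(np.float32)); print(i+1,np.round(r[0],1),np.round(r[1],1),round(r[2],2),m.sum(),np.median(W[m][:,2]).round(4))
E
python3 - <<'E'
from h import *
pockets('w12'); pockets('w10')
E
```

```text
1 [665.6 247.6] [46.  47.2] 4.72 6677 0.0179
2 [592.3 240.5] [47.8 48.2] 5.48 7799 0.0179
4 [445.8 225.6] [48.2 47.6] 5.48 7749 0.0179
1 [665.2 248.1] [47. 48.] 6.09 6508 0.0179
2 [592.1 240.9] [47.9 48. ] 5.85 6763 0.0179
3 [517.1 252. ] [49.3  9.2] 5.78 1263 0.0179
4 [446.  226.1] [48.  48.2] 5.73 6708 0.0179
```

Request:
play_rows([
  [1, -0.007, -0.004, 0, 0.022],
  [1, -0.007, -0.004, 0, 0.022],
  [1, -0.007, -0.004, 0.01, 0.022],
  [1, -0.007, -0.004, 0.02, 0.022],
  [1, -0.007, -0.004, 0.03, 0.022],
])

```text
t: 17.65
position: [0.5189, 0.2345, 0.0488]
eef_rot: [-0.0, 0.697, 0.717, -0.0]
force: [-0.2, -0.5, -3.8]
opening: 0.297
finger_force: 67.9
```

Request:
play_rows([
  [0.3, 0, 0, 0, 0],
  [0.1, 0, 0, 0, 0],
  [0, 0, 0, 0, 0],
  [-0.1, 0, 0, 0, 0],
])

```text
t: 18.15
position: [0.52, 0.2348, 0.0497]
eef_rot: [0.001, 0.697, 0.717, 0.001]
force: [-0.3, -0.6, 0.2]
opening: 0.55
finger_force: 0.0
```

```bash
python3 - <<'E'
from h import *
snap('wrist','w13');print(st()); 
C=cloud('w13'); T=tool(); L=(C-T[:3,3])@T[:3,:3]; L[...,2]*=-1
for v in (246,256,268): print(v,[tuple((np.r_[L[v,u,:2],C[v,u,2]]*1000).round(1)) for u in (280,300,320,340,365)])
for v in range(240,330,8): print(v, [int(x) for x in (C[v,[270,285,300,320,345,360],2]*1000).round()])
E
```

```text
(array([0.5199, 0.2347, 0.0496]), np.float64(91.6))
246 [(np.float64(21.0), np.float64(-20.5), np.float64(29.8)), (np.float64(21.7), np.float64(-10.9), np.float64(32.2)), (np.float64(23.1), np.float64(-1.6), np.float64(36.6)), (np.float64(24.2), np.float64(7.3), np.float64(40.0)), (np.float64(23.7), np.float64(18.5), np.float64(38.5))]
256 [(np.float64(17.0), np.float64(-20.3), np.float64(32.7)), (np.float64(18.0), np.float64(-10.8), np.float64(35.5)), (np.float64(18.7), np.float64(-1.6), np.float64(37.7)), (np.float64(19.7), np.float64(7.3), np.float64(40.5)), (np.float64(19.9), np.float64(18.4), np.float64(40.9))]
268 [(np.float64(10.9), np.float64(-20.5), np.float64(32.4)), (np.float64(12.0), np.float64(-10.9), np.float64(35.3)), (np.float64(13.7), np.float64(-1.6), np.float64(39.8)), (np.float64(13.9), np.float64(7.4), np.float64(40.2)), (np.float64(15.0), np.float64(18.3), np.float64(42.9))]
240 [28, 28, 23, 27, 32, 35]
248 [29, 33, 34, 38, 40, 42]
256 [31, 33, 36, 38, 42, 44]
264 [32, 34, 35, 37, 41, 42]
272 [27, 33, 38, 44, 40, 42]
280 [29, 34, 52, 51, 41, 44]
288 [29, 49, 59, 58, 43, 43]
296 [29, 59, 62, 62, 47, 43]
304 [29, 58, 63, 63, 49, 42]
312 [30, 68, 69, 64, 40, 44]
320 [30, 72, 72, 66, 40, 43]
328 [31, 72, 73, 70, 39, 42]
```

View pics/w13.png

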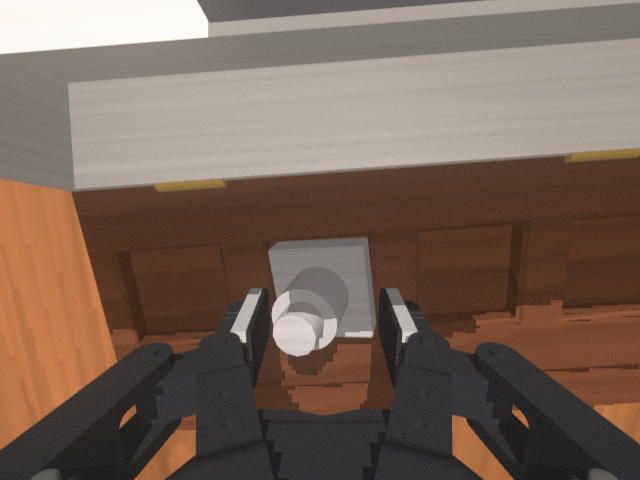

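Request:
play_rows([
  [0.3, 0, 0, -0.02, 0],
  [1, 0, 0, -0.02, 0],
  [1, 0, 0, -0.02, 0],
  [1, 0, 0, -0.02, 0],
  [1, 0, 0, -0.02, 0],
])

```text
t: 18.82
position: [0.5176, 0.2345, 0.0522]
eef_rot: [-0.001, 0.697, 0.717, -0.001]
force: [-5.1, -1.0, 4.6]
opening: 0.296
finger_force: 57.5
```

Request:
play_rows([
  [1, 0, 0, -0.03, 0],
  [1, 0, 0, -0.08, 0],
  [1, 0, 0, -0.12, 0],
  [1, 0, 0, -0.12, 0],
  [1, 0, 0, -0.12, 0],
])

```text
t: 19.45
position: [0.5191, 0.2344, 0.07]
eef_rot: [0.0, 0.697, 0.717, -0.0]
force: [-0.1, 1.0, -4.8]
opening: 0.3
finger_force: 57.2
```

```bash
cat >> h.py <<'E'
def hfit(fn,zc=None):
    "held foot: robust plane + front edge, tool coords"
    z=np.load(fn+'.npz'); T=tool(); C=cloud(fn); L=(C-T[:3,3])@T[:3,:3]; L[...,2]*=-1
    m=np.zeros(C.shape[:2],bool); m[225:300,262:384]=True
    m&=(np.abs(L[...,1])<.03)&(L[...,0]>.004)&(L[...,0]<.03)&(L[...,2]>-.022)&(L[...,2]<.008)
    m&=~((np.abs(L[...,1])<.016)&(L[...,0]<.0155))
    p=L[m]; best=None; rng=np.random.default_rng(0)
    for _ in range(300):
        q=p[rng.choice(len(p),3,False)]; A=np.c_[q[:,:2],np.ones(3)]
        try: c=np.linalg.solve(A,q[:,2])
        except Exception: continue
        if np.hypot(c[0],c[1])>.5: continue
        k=(np.abs(p@np.r_[-c[:2],1]-c[2])<.0012).sum()
        if best is None or k>best[0]: best=(k,c)
    c=best[1]; inl=np.abs(p@np.r_[-c[:2],1]-c[2])<.0012; q=p[inl]
    c=np.linalg.lstsq(np.c_[q[:,:2],np.ones(len(q))],q[:,2],rcond=None)[0]
    mm=m.copy(); mm[m]=np.abs(p@np.r_[-c[:2],1]-c[2])<.0018
    e=np.array([L[np.argmax(mm[:,u]),u,:2] for u in range(640) if mm[:,u].sum()>8]); e=e[np.abs(e[:,1])<.019]
    f=np.polyfit(e[:,1],e[:,0],1); g=np.abs(np.polyval(f,e[:,1])-e[:,0])<.0008; f=np.polyfit(e[g,1],e[g,0],1)
    q=q[(q[:,0]>.012)]
    print(st(),'slopes',c[:2].round(3),'ztop@c',c[2].round(4),'inl',inl.sum(),'front',f[1].round(4),'rotCCW',np.degrees(np.arctan(f[0])).round(2),'y',np.percentile(q[:,1],[.5,99.5]).round(4))
E
python3 - <<'E'
from h import *
snap('wrist','w14'); hfit('w14'); hfit('w13')
E
```

```text
(array([0.5189, 0.2344, 0.0698]), np.float64(91.6)) slopes [0.002 0.288] ztop@c -0.0153 inl 1990 front 0.0224 rotCCW 7.31 y [-0.0185  0.0252]Traceback (most recent call last):
  File "<stdin>", line 2, in <module>
  File "h.py", line 74, in hfit
    f=np.polyfit(e[:,1],e[:,0],1); g=np.abs(np.polyval(f,e[:,1])-e[:,0])<.0008; f=np.polyfit(e[g,1],e[g,0],1)
    raise TypeError("expected non-empty vector for x")
TypeError: expected non-empty vector for x
```

Request:
play_rows([
  [1, 0, 0, -0.2, 0],
  [1, -0.1, 0, -0.25, 0],
  [1, -0.5, 0, -0.25, 0],
  [1, -0.95, 0, -0.25, 0],
  [1, -0.95, 0, -0.25, 0],
])

```text
t: 20.12
position: [0.5226, 0.0873, 0.1069]
eef_rot: [0.0, 0.699, 0.715, -0.001]
force: [-1.0, -0.1, -3.7]
opening: 0.292
finger_force: 57.6
```

Request:
play_rows([
  [1, 0, 0, 0.2, 0],
  [1, 0, 0, 0.4, 0],
  [1, 0, 0, 0.45, 0],
  [1, 0, 0, 0.465, 0],
  [1, 0, 0, 0.465, 0],
])

```text
t: 20.75
position: [0.524, 0.0922, 0.0387]
eef_rot: [0.001, 0.697, 0.717, 0.001]
force: [-0.7, 0.2, -4.9]
opening: 0.295
finger_force: 57.6
```

Request:
play_rows([
  [0.3, 0, 0, 0, 0],
  [0.1, 0, 0, 0, 0],
  [0, 0, 0, 0, 0],
  [-0.5, 0, 0, 0, 0],
  [-0.6, 0, 0, 0, 0],
])

```text
t: 21.38
position: [0.5231, 0.0921, 0.0378]
eef_rot: [0.0, 0.697, 0.717, -0.0]
force: [-0.0, -0.3, -0.4]
opening: 0.799
finger_force: 0.0
```

Request:
play_rows([
  [-0.6, 0, 0, -0.3, 0],
  [-0.6, 0, 0, -0.6, 0],
  [-0.6, 0, 0, -0.97, 0],
  [-0.6, 0, 0, -0.97, 0],
])

```text
t: 21.88
position: [0.5266, 0.0923, 0.1882]
eef_rot: [0.003, 0.697, 0.717, 0.004]
force: [0.8, 0.1, -0.8]
opening: 0.803
finger_force: 0.0
```

Request:
play_rows([
  [-0.6, -0.3, 0, 0, 0],
  [-0.6, -0.3, 0, 0, 0],
  [-0.6, -0.3, 0, 0, 0],
])

```text
t: 22.25
position: [0.5237, 0.0473, 0.1823]
eef_rot: [-0.001, 0.697, 0.717, -0.0]
force: [-0.7, 0.2, -0.1]
opening: 0.801
finger_force: 0.0
```

```bash
python3 - <<'E'
from h import *
snap('wrist','w15'); print(st()); foot('w15',(.52,.092))
E
```

```text
(array([0.5238, 0.0476, 0.1824]), np.float64(91.6))
foot [530.3  79.8] [46.  72.4] 9.4 1953
top [528.2  92.9] [27.5 27.2] 2.2 1022 0.05134466497435369
```

```bash
python3 - <<'E'
from h import *
foot('w15',(.528,.093),w=.034); print(rel([.528,.093,.020]))
E
```

```text
foot [528.1  92.8] [46. 46.] 9.5 1927
top [528.2  92.9] [27.5 27.2] 2.2 1022 0.05134466497435369
[0.301 0.039 1.083]
```

Request:
play_rows([
  [-0.6, 0.301, 0.039, 0.3, -0.022],
  [-0.6, 0.301, 0.039, 0.6, -0.044],
  [-0.6, 0.301, 0.039, 0.8, -0.044],
  [-0.6, 0.301, 0.039, 0.8, -0.044],
])

```text
t: 22.8
position: [0.5258, 0.0932, 0.0606]
eef_rot: [-0.002, 0.645, 0.764, -0.002]
force: [-0.8, -0.1, 0.6]
opening: 0.803
finger_force: 0.0
```

Request:
play_rows([
  [-0.6, 0, 0, 0.2, 0],
  [-0.6, 0, 0, 0.3, 0],
  [-0.6, 0, 0, 0.3, 0],
  [-0.6, 0, 0, 0.3, 0],
])

```text
t: 23.3
position: [0.5299, 0.0925, 0.0194]
eef_rot: [0.001, 0.646, 0.764, 0.001]
force: [0.4, -1.0, -0.3]
opening: 0.798
finger_force: 0.0
```

Request:
play_rows([
  [1, 0, 0, 0, 0],
  [1, 0, 0, 0, 0],
  [1, 0, 0, 0, 0],
  [1, 0, 0, 0, 0],
])

```text
t: 23.8
position: [0.5294, 0.0924, 0.0192]
eef_rot: [0.0, 0.646, 0.763, 0.0]
force: [-1.7, -1.3, 5.4]
opening: 0.304
finger_force: 58.7
```

Request:
play_rows([
  [1, 0, 0, -0.1, 0.02],
  [1, 0, 0, -0.4, 0.021],
  [1, 0, 0, -0.4, 0.021],
  [1, 0, 0, -0.4, 0.021],
  [1, 0, 0, -0.4, 0.021],
])

```text
t: 24.42
position: [0.5271, 0.0923, 0.0764]
eef_rot: [-0.001, 0.671, 0.742, -0.001]
force: [0.4, 0.2, -5.3]
opening: 0.296
finger_force: 60.2
```

```bash
python3 - <<'E'
from h import *
snap('wrist','w16'); hfit('w16'); print(rel([.5188,.2345,.075]))
E
```

```text
(array([0.5273, 0.0923, 0.0765]), np.float64(95.8)) slopes [-0.015 -0.   ] ztop@c -0.0054 inl 2344 front 0.0237 rotCCW -0.1 y [-0.0229  0.0223]
[0.949 0.039 0.01 ]
```

Request:
play_rows([
  [1, 0.3, 0.04, 0, 0],
  [1, 0.65, 0.04, 0, 0],
  [1, 0.945, 0.041, 0, 0],
  [1, 0.945, 0.041, 0, 0],
  [1, 0.945, 0.041, 0, 0],
])

```text
t: 25.1
position: [0.52, 0.2337, 0.0772]
eef_rot: [-0.0, 0.67, 0.742, -0.001]
force: [-0.5, -1.1, -4.2]
opening: 0.3
finger_force: 60.1
```

Request:
play_rows([
  [1, 0, 0, 0.05, 0],
  [1, 0, 0, 0.1, 0],
  [1, 0, 0, 0.14, 0],
  [1, 0, 0, 0.14, 0],
  [1, 0, 0, 0.14, 0],
])

```text
t: 25.72
position: [0.5209, 0.234, 0.0574]
eef_rot: [0.0, 0.671, 0.742, 0.0]
force: [0.2, -0.0, -3.5]
opening: 0.303
finger_force: 60.1
```

```bash
python3 - <<'E'
from h import *
snap('wrist','w17'); hfit('w17'); print(rel([.5188,.2345,.0375])); pockets('w17')
E
```

```text
(array([0.5211, 0.2341, 0.0575]), np.float64(95.8)) slopes [-0.007 -0.003] ztop@c -0.0055 inl 2354 front 0.0236 rotCCW -0.19 y [-0.0228  0.0224]
[ 0.004 -0.015  0.133]
1 [665.4 247.8] [46.1 47.3] 5.67 6944 0.0179
2 [592.  240.5] [48.4 47.7] 6.01 7567 0.0179
3 [516.9 252.8] [49.5  7.9] 5.7 968 0.0179
4 [445.9 225.8] [48.  48.2] 6.16 7533 0.018
```

Request:
play_rows([
  [1, 0, -0.014, 0, 0],
  [1, 0, -0.014, 0.02, 0],
  [1, 0, -0.014, 0.04, 0],
  [1, 0, -0.014, 0.05, 0],
  [1, 0, -0.014, 0.06, 0],
])

```text
t: 26.4
position: [0.5187, 0.2338, 0.0481]
eef_rot: [-0.0, 0.671, 0.742, -0.0]
force: [0.4, 0.1, -4.5]
opening: 0.303
finger_force: 60.1
```

Request:
play_rows([
  [1, 0, 0, 0.01, 0],
  [1, 0, 0, 0.02, 0],
  [1, 0, 0, 0.03, 0],
])

```text
t: 26.78
position: [0.5187, 0.2338, 0.0437]
eef_rot: [0.0, 0.671, 0.742, -0.0]
force: [0.8, -0.0, -4.7]
opening: 0.301
finger_force: 60.1
```

Request:
play_rows([
  [1, 0, 0, 0.015, 0],
  [1, 0, 0, 0.03, 0],
  [1, 0, 0, 0.04, 0],
  [1, 0, 0, 0.042, 0],
])

```text
t: 27.28
position: [0.5186, 0.2338, 0.0373]
eef_rot: [-0.0, 0.671, 0.742, -0.0]
force: [0.4, -0.3, -4.1]
opening: 0.301
finger_force: 60.1
```

Request:
play_rows([
  [0.3, 0, 0, 0, 0],
  [0.1, 0, 0, 0, 0],
  [0, 0, 0, 0, 0],
  [-0.2, 0, 0, 0, 0],
])

```text
t: 27.78
position: [0.519, 0.2339, 0.0377]
eef_rot: [0.0, 0.671, 0.742, 0.0]
force: [1.1, -0.8, -0.2]
opening: 0.602
finger_force: 0.0
```

Request:
play_rows([
  [-0.2, 0, 0, -0.2, 0],
  [-0.2, 0, 0, -0.5, 0],
  [-0.2, 0, 0, -0.9, 0],
  [-0.2, 0, 0, -0.9, 0],
])

```text
t: 28.28
position: [0.5225, 0.2351, 0.1782]
eef_rot: [0.003, 0.671, 0.742, 0.005]
force: [0.5, 0.3, -1.2]
opening: 0.599
finger_force: 0.0
```

Request:
play_rows([
  [-0.6, -0.3, 0, 0, 0],
  [-0.6, -0.6, 0, 0, 0],
  [-0.6, -0.95, 0, 0, 0],
  [-0.6, -0.95, 0, 0, 0],
])

```text
t: 28.78
position: [0.5329, 0.089, 0.1717]
eef_rot: [-0.0, 0.673, 0.74, -0.001]
force: [-0.6, 0.2, 0.0]
opening: 0.797
finger_force: 0.0
```

```bash
python3 - <<'E'
from h import *
snap('wrist','w18'); print(st()); foot('w18',(.5188,.2345),.026,.038,w=.034)
W=cloud('w18'); m=(np.hypot(W[...,0]-.5188,W[...,1]-.2345)<.04)&(W[...,2]>.06); print(np.nanmax(W[m][:,2]),np.median(W[m][:,:2],0))
E
```

```text
(array([0.5327, 0.0907, 0.1717]), np.float64(95.6))
foot [518.8 225.5] [68.  50.1] 0.0 5365
top [518.5 229.2] [29.8 23.9] 13.3 731 0.05599582778027262
0.07015750511577765 [0.51859266 0.23086579]
```

Request:
play_rows([
  [-0.6, -0.4, -0.02, 0, 0],
  [-0.6, -0.82, -0.04, 0, 0],
  [-0.6, -0.82, -0.04, 0, 0],
])

```text
t: 29.2
position: [0.5397, -0.0333, 0.172]
eef_rot: [0.0, 0.672, 0.74, -0.0]
force: [-0.3, 0.6, -0.2]
opening: 0.8
finger_force: 0.0
```

Request:
play_rows([
  [-0.6, -0.4, -0.02, 0, 0],
  [-0.6, -0.82, -0.04, 0, 0],
  [-0.6, -0.82, -0.04, 0, 0],
])

```text
t: 29.58
position: [0.5464, -0.1559, 0.172]
eef_rot: [0.0, 0.672, 0.741, -0.0]
force: [-0.1, 0.9, 0.4]
opening: 0.801
finger_force: 0.0
```

Request:
play_rows([
  [-0.6, -0.4, -0.02, 0, -0.03],
  [-0.6, -0.82, -0.04, 0, -0.06],
  [-0.6, -0.82, -0.04, 0, -0.06],
  [-0.6, -0.82, -0.04, 0, -0.06],
  [-0.6, -0.82, -0.04, 0, -0.06],
])

```text
t: 30.2
position: [0.5525, -0.2743, 0.1724]
eef_rot: [-0.0, 0.597, 0.802, 0.0]
force: [0.0, 0.3, 0.1]
opening: 0.798
finger_force: 0.0
```

```bash
python3 - <<'E'
from h import *
snap('wrist','w19'); print(st()); foot('w19',(.5681,-.3317),w=.036); foot('w19',(.5023,-.4222),w=.036); print(rel([.5681,-.3317,.0165]))
E
```

```text
(array([ 0.5525, -0.2746,  0.1725]), np.float64(106.7))
foot [ 567.9 -331.9] [45.8 46.2] 17.1 1415
top [ 567.8 -332.1] [27.2 27.8] 5.9 1075 0.05191797268176068
foot [ 514.8 -424.8] [36.1 28. ] 61.5 519
top [ 513.9 -426.2] [25.7  8.3] 84.8 194 0.04828627721506973
[-0.395 -0.009  1.04 ]
```

Request:
play_rows([
  [-0.6, -0.25, -0.01, 0.2, 0],
  [-0.6, -0.395, -0.01, 0.5, 0],
  [-0.6, -0.395, -0.01, 0.75, 0],
  [-0.6, -0.395, -0.01, 0.75, 0],
])

```text
t: 30.75
position: [0.5651, -0.331, 0.0566]
eef_rot: [-0.004, 0.597, 0.802, 0.0]
force: [-0.4, 0.5, 0.4]
opening: 0.799
finger_force: 0.0
```

Request:
play_rows([
  [-0.6, 0, 0, 0.2, 0],
  [-0.6, 0, 0, 0.295, 0],
  [-0.6, 0, 0, 0.295, 0],
  [-0.6, 0, 0, 0.295, 0],
])

```text
t: 31.25
position: [0.5686, -0.3344, 0.0174]
eef_rot: [0.001, 0.598, 0.802, -0.0]
force: [0.1, -0.4, -0.1]
opening: 0.796
finger_force: 0.0
```

Request:
play_rows([
  [1, 0, 0, 0, 0],
  [1, 0, 0, 0, 0],
  [1, 0, 0, 0, 0],
  [1, 0, 0, 0, 0],
])

```text
t: 31.75
position: [0.5683, -0.3345, 0.0167]
eef_rot: [0.001, 0.598, 0.802, 0.0]
force: [-1.3, 1.5, 5.3]
opening: 0.31
finger_force: 59.1
```

Request:
play_rows([
  [1, 0, 0, -0.1, 0],
  [1, 0, 0, -0.4, 0],
  [1, 0, 0, -0.7, 0],
  [1, 0, 0, -0.7, 0],
  [1, 0, 0, -0.7, 0],
])

```text
t: 32.38
position: [0.5669, -0.3336, 0.1196]
eef_rot: [-0.001, 0.598, 0.802, -0.0]
force: [-0.8, 1.3, -4.9]
opening: 0.317
finger_force: 59.5
```

```bash
python3 - <<'E'
from h import *
snap('wrist','w20'); hfit('w20'); print(rel([.446+.07,.15,.12]))
E
```

```text
(array([ 0.5663, -0.3332,  0.1186]), np.float64(106.6)) slopes [-0.011  0.005] ztop@c -0.0019 inl 2476 front 0.0241 rotCCW -0.41 y [-0.0224  0.0228]
[ 3.183e+00  5.970e-01 -1.000e-03]
```

Request:
play_rows([
  [1, 0.4, 0.03, 0, 0],
  [1, 0.8, 0.06, 0, 0],
  [1, 0.95, 0.077, 0, 0],
  [1, 0.95, 0.077, 0, 0],
])

```text
t: 32.92
position: [0.5366, -0.1922, 0.1192]
eef_rot: [-0.002, 0.597, 0.802, -0.001]
force: [-0.0, -0.2, -3.8]
opening: 0.312
finger_force: 59.6
```

Request:
play_rows([
  [1, 0.4, 0.03, 0, 0],
  [1, 0.8, 0.06, 0, 0],
  [1, 0.95, 0.077, 0, 0],
  [1, 0.95, 0.077, 0, 0],
])

```text
t: 33.42
position: [0.5085, -0.0541, 0.1202]
eef_rot: [-0.0, 0.597, 0.802, -0.0]
force: [0.4, 0.1, -3.8]
opening: 0.312
finger_force: 59.6
```

Request:
play_rows([
  [1, 0.4, 0.03, 0, 0],
  [1, 0.8, 0.06, 0, 0],
  [1, 0.95, 0.077, 0, 0],
  [1, 0.95, 0.077, 0, 0],
])

```text
t: 33.92
position: [0.4799, 0.0853, 0.1205]
eef_rot: [0.001, 0.597, 0.802, -0.0]
force: [0.1, -1.0, -2.9]
opening: 0.312
finger_force: 59.6
```

Request:
play_rows([
  [1, 0.4, 0.03, 0, 0.03],
  [1, 0.8, 0.06, 0, 0.058],
  [1, 0.95, 0.077, 0, 0.058],
  [1, 0.95, 0.077, 0, 0.058],
  [1, 0.95, 0.077, 0, 0.058],
])

```text
t: 34.55
position: [0.4506, 0.2237, 0.1205]
eef_rot: [0.001, 0.669, 0.743, -0.0]
force: [-0.3, 0.6, -3.7]
opening: 0.31
finger_force: 59.6
```

```bash
python3 - <<'E'
from h import *
snap('wrist','w21'); hfit('w21'); pockets('w21'); print(rel([.44715,.22735-.001,.056]))
E
```

```text
(array([0.4504, 0.2237, 0.1206]), np.float64(96.0)) slopes [-0.038  0.001] ztop@c -0.0023 inl 2587 front 0.0247 rotCCW 0.06 y [-0.0226  0.0226]
1 [660.8 247.9] [35.3 47.8] 5.75 2474 0.0178
2 [593.4 241.2] [46.  48.5] 5.43 4420 0.0179
4 [446.4 235.5] [49.3 28.8] 5.79 2854 0.0178
[ 0.02 -0.02  0.43]
```

Request:
play_rows([
  [1, 0.018, -0.02, 0.15, 0.002],
  [1, 0.018, -0.02, 0.3, 0.002],
  [1, 0.018, -0.02, 0.43, 0.002],
  [1, 0.018, -0.02, 0.43, 0.002],
  [1, 0.018, -0.02, 0.43, 0.002],
])

```text
t: 35.22
position: [0.447, 0.2271, 0.0569]
eef_rot: [0.0, 0.671, 0.741, 0.0]
force: [0.2, -0.6, -2.7]
opening: 0.314
finger_force: 59.7
```

```bash
python3 - <<'E'
from h import *
snap('wrist','w22'); hfit('w22'); pockets('w22'); print(rel([.4471,.2261,.0339]))
E
```

```text
(array([0.4473, 0.2275, 0.0572]), np.float64(95.7)) slopes [-0.003 -0.001] ztop@c -0.0032 inl 2551 front 0.0243 rotCCW -0.13 y [-0.023   0.0222]
2 [593.5 240.6] [46.2 47.3] 5.83 6691 0.0179
4 [445.3 246.8] [49.3  5.5] 6.13 862 0.0179
[-0.009 -0.002  0.155]
```

Request:
play_rows([
  [1, -0.008, -0.001, 0.02, 0],
  [1, -0.008, -0.001, 0.04, 0],
  [1, -0.008, -0.001, 0.06, 0],
  [1, -0.008, -0.001, 0.07, 0],
  [1, -0.008, -0.001, 0.08, 0],
])

```text
t: 35.9
position: [0.446, 0.2266, 0.0441]
eef_rot: [-0.0, 0.671, 0.742, -0.0]
force: [-1.0, 0.3, -2.8]
opening: 0.311
finger_force: 59.7
```

Request:
play_rows([
  [1, 0, 0, 0.01, 0],
  [1, 0, 0, 0.02, 0],
  [1, 0, 0, 0.03, 0],
])

```text
t: 36.28
position: [0.4461, 0.2266, 0.0396]
eef_rot: [0.0, 0.671, 0.742, 0.0]
force: [-0.2, 0.0, -4.0]
opening: 0.31
finger_force: 59.7
```

Going in freely; finish, release, rise, and head back for C.

Request:
play_rows([
  [1, 0, 0, 0.015, 0],
  [1, 0, 0, 0.028, 0],
  [1, 0, 0, 0.035, 0],
  [1, 0, 0, 0.036, 0],
])

```text
t: 36.78
position: [0.446, 0.2265, 0.0347]
eef_rot: [0.0, 0.671, 0.742, -0.0]
force: [-2.2, -1.0, 3.0]
opening: 0.313
finger_force: 60.5
```

Request:
play_rows([
  [0.3, 0, 0, 0, 0],
  [0.1, 0, 0, 0, 0],
  [0, 0, 0, 0, 0],
  [-0.1, 0, 0, 0, 0],
])

```text
t: 37.28
position: [0.4463, 0.2266, 0.0344]
eef_rot: [0.0, 0.671, 0.742, 0.0]
force: [-0.2, 0.3, -0.5]
opening: 0.545
finger_force: 0.0
```

Request:
play_rows([
  [-0.1, 0, 0, -0.2, 0],
  [-0.1, 0, 0, -0.5, 0],
  [-0.1, 0, 0, -0.9, 0],
  [-0.1, 0, 0, -0.9, 0],
])

```text
t: 37.78
position: [0.4499, 0.2279, 0.1744]
eef_rot: [0.002, 0.671, 0.742, 0.005]
force: [0.2, 0.9, -0.5]
opening: 0.55
finger_force: 0.0
```

Request:
play_rows([
  [-0.6, -0.3, 0.2, 0, 0],
  [-0.6, -0.6, 0.2, 0, 0],
  [-0.6, -0.95, 0.2, 0, 0],
  [-0.6, -0.95, 0.2, 0, 0],
  [-0.6, -0.95, 0.2, 0, 0],
])

```text
t: 38.4
position: [0.4897, 0.0879, 0.1685]
eef_rot: [-0.001, 0.671, 0.742, -0.0]
force: [0.0, 0.5, -0.2]
opening: 0.799
finger_force: 0.0
```

```bash
cat >> h.py <<'E'
def tops(fn,cs=((.5904,.2415),(.5188,.2344),(.4470,.2273))):
    W=cloud(fn)
    for c in cs:
        m=(np.hypot(W[...,0]-c[0],W[...,1]-c[1])<.03)&(W[...,2]>.045)&(W[...,2]<.08)
        if m.sum()>20: r=W[m]; z=np.percentile(r[:,2],95); q=r[r[:,2]>z-.004]; print(c,'ztop',z.round(4),np.median(q[:,:2],0).round(4),m.sum())
        else: print(c,'none')
E
python3 - <<'E'
from h import *
snap('wrist','w23'); print(st()); tops('w23'); print(rel([.515,-.37,.17]))
E
```

```text
(array([0.4898, 0.0884, 0.1687]), np.float64(95.8))
(0.5904, 0.2415) none
(0.5188, 0.2344) ztop 0.0685 [0.5181 0.2325] 1671
(0.447, 0.2273) ztop 0.0688 [0.4465 0.2239] 1642
[-3.058 -0.142 -0.01 ]
```

Request:
play_rows([
  [-0.6, -0.4, -0.02, 0, 0],
  [-0.6, -0.8, -0.04, 0, 0],
  [-0.6, -1, -0.047, 0, 0],
  [-0.6, -1, -0.047, 0, 0],
])

```text
t: 38.95
position: [0.4987, -0.0626, 0.1691]
eef_rot: [0.0, 0.671, 0.741, 0.0]
force: [0.9, 0.9, -0.2]
opening: 0.8
finger_force: 0.0
```

Request:
play_rows([
  [-0.6, -0.4, -0.02, 0, 0],
  [-0.6, -0.8, -0.04, 0, 0],
  [-0.6, -1, -0.047, 0, 0],
  [-0.6, -1, -0.047, 0, 0],
])

```text
t: 39.45
position: [0.5071, -0.2121, 0.169]
eef_rot: [-0.0, 0.671, 0.742, 0.0]
force: [-0.4, 0.7, 0.2]
opening: 0.797
finger_force: 0.0
```

Request:
play_rows([
  [-0.6, -0.4, -0.02, 0, 0.05],
  [-0.6, -0.8, -0.04, 0, 0.1],
  [-0.6, -1, -0.047, 0, 0.15],
  [-0.6, -1, -0.047, 0, 0.2],
  [-0.6, -1, -0.047, 0, 0.2],
])

```text
t: 40.08
position: [0.5153, -0.3597, 0.169]
eef_rot: [-0.001, 0.866, 0.5, 0.0]
force: [0.1, 1.0, 0.6]
opening: 0.801
finger_force: 0.0
```

```bash
python3 - <<'E'
from h import *
snap('wrist','w24'); print(st()); foot('w24',(.5030,-.4240),w=.036); print(rel([.503,-.424,.0165]))
E
```

```text
(array([ 0.5152, -0.3597,  0.1691]), np.float64(60.1))
foot [ 504.9 -425.1] [45.9 45.5] 60.2 1470
top [ 504.6 -425.1] [27.7 27.9] 32.9 863 0.051532457255308695
[-0.413  0.144  1.017]
```

Request:
play_rows([
  [-0.6, -0.25, 0.157, 0.1, 0],
  [-0.6, -0.405, 0.157, 0.4, 0],
  [-0.6, -0.405, 0.157, 0.72, 0],
  [-0.6, -0.405, 0.157, 0.72, 0],
])

```text
t: 40.62
position: [0.5016, -0.4219, 0.0571]
eef_rot: [-0.005, 0.866, 0.5, -0.001]
force: [-0.7, 0.6, 0.0]
opening: 0.8
finger_force: 0.0
```

Request:
play_rows([
  [-0.6, 0, 0, 0.2, 0],
  [-0.6, 0, 0, 0.295, 0],
  [-0.6, 0, 0, 0.295, 0],
  [-0.6, 0, 0, 0.295, 0],
])

```text
t: 41.12
position: [0.5052, -0.4269, 0.0188]
eef_rot: [0.001, 0.867, 0.499, 0.0]
force: [0.1, -0.8, 0.7]
opening: 0.799
finger_force: 0.0
```

Request:
play_rows([
  [1, 0, 0, 0, 0],
  [1, 0, 0, 0, 0],
  [1, 0, 0, 0, 0],
  [1, 0, 0, 0, 0],
])

```text
t: 41.62
position: [0.5045, -0.4268, 0.0181]
eef_rot: [0.001, 0.867, 0.498, 0.0]
force: [-1.4, 0.1, 4.9]
opening: 0.302
finger_force: 59.4
```

Request:
play_rows([
  [1, 0, 0, -0.1, 0],
  [1, 0, 0, -0.4, 0],
  [1, 0, 0, -0.7, 0],
  [1, 0, 0, -0.7, 0],
  [1, 0, 0, -0.7, 0],
])

```text
t: 42.25
position: [0.5036, -0.4257, 0.1209]
eef_rot: [-0.001, 0.867, 0.498, -0.0]
force: [0.1, -0.2, -4.3]
opening: 0.301
finger_force: 59.8
```

```bash
python3 - <<'E'
from h import *
snap('wrist','w25'); hfit('w25'); print(rel([.5904,.2415,.12]))
E
```

```text
(array([ 0.503 , -0.4252,  0.1199]), np.float64(59.8)) slopes [-0.02  0.  ] ztop@c -0.0031 inl 2445 front 0.0238 rotCCW 0.71 y [-0.0223  0.0227]
[ 4.133 -1.735  0.011]
```

Request:
play_rows([
  [1, 0.4, -0.17, 0, 0],
  [1, 0.75, -0.32, 0, 0],
  [1, 0.827, -0.347, 0, 0],
  [1, 0.827, -0.347, 0, 0],
])

```text
t: 42.8
position: [0.5209, -0.2917, 0.1206]
eef_rot: [-0.001, 0.867, 0.499, -0.001]
force: [-0.4, -0.4, -3.9]
opening: 0.299
finger_force: 60.1
```

Request:
play_rows([
  [1, 0.4, -0.17, 0, 0],
  [1, 0.75, -0.32, 0, 0],
  [1, 0.827, -0.347, 0, 0],
  [1, 0.827, -0.347, 0, 0],
])

```text
t: 43.3
position: [0.5394, -0.1605, 0.1217]
eef_rot: [0.0, 0.867, 0.498, -0.0]
force: [-0.1, -1.1, -3.1]
opening: 0.302
finger_force: 60.4
```

Request:
play_rows([
  [1, 0.4, -0.17, 0, 0],
  [1, 0.75, -0.32, 0, 0],
  [1, 0.827, -0.347, 0, 0],
  [1, 0.827, -0.347, 0, 0],
])

```text
t: 43.8
position: [0.5573, -0.0276, 0.122]
eef_rot: [0.001, 0.867, 0.498, -0.0]
force: [-0.8, -1.5, -4.2]
opening: 0.3
finger_force: 60.4
```

Request:
play_rows([
  [1, 0.4, -0.17, 0, 0],
  [1, 0.75, -0.32, 0, 0],
  [1, 0.827, -0.347, 0, 0],
  [1, 0.827, -0.347, 0, 0],
])

```text
t: 44.3
position: [0.5749, 0.1056, 0.1219]
eef_rot: [0.001, 0.867, 0.498, -0.0]
force: [-0.3, -0.2, -4.2]
opening: 0.3
finger_force: 60.4
```

Request:
play_rows([
  [1, 0.4, -0.17, 0, -0.05],
  [1, 0.75, -0.32, 0, -0.1],
  [1, 0.827, -0.347, 0, -0.15],
  [1, 0.827, -0.347, 0, -0.196],
  [1, 0.827, -0.347, 0, -0.196],
])

```text
t: 44.92
position: [0.5924, 0.238, 0.1218]
eef_rot: [0.0, 0.677, 0.736, -0.001]
force: [0.6, -0.3, -4.0]
opening: 0.304
finger_force: 60.4
```

```bash
python3 - <<'E'
from h import *
snap('wrist','w26'); hfit('w26'); pockets('w26'); print(rel([.5904,.2407,.056]))
E
```

```text
(array([0.5922, 0.2381, 0.1218]), np.float64(94.7)) slopes [-0.026 -0.001] ztop@c -0.0039 inl 2459 front 0.0241 rotCCW 0.93 y [-0.0228  0.0223]
1 [663.5 248.1] [48.  47.8] 6.25 4586 0.0179
2 [589.7 250. ] [49.3 29.6] 5.51 2877 0.0179
[ 0.018 -0.011  0.439]
```

Request:
play_rows([
  [1, 0.018, -0.011, 0.15, 0],
  [1, 0.018, -0.011, 0.3, 0],
  [1, 0.018, -0.011, 0.43, 0],
  [1, 0.018, -0.011, 0.43, 0],
  [1, 0.018, -0.011, 0.43, 0],
])

```text
t: 45.6
position: [0.5905, 0.2423, 0.0584]
eef_rot: [0.0, 0.676, 0.737, 0.0]
force: [0.5, -0.1, -3.1]
opening: 0.306
finger_force: 60.3
```

```bash
python3 - <<'E'
from h import *
snap('wrist','w27'); hfit('w27'); pockets('w27'); tops('w27'); print(rel([.5904,.2407,.0360]))
E
```

```text
(array([0.5909, 0.2427, 0.0588]), np.float64(95.0)) slopes [-0.007 -0.005] ztop@c -0.0046 inl 2430 front 0.0239 rotCCW 0.8 y [-0.0233  0.0217]
1 [663.8 248. ] [47.8 48.5] 5.53 7466 0.0179
(0.5904, 0.2415) ztop 0.0793 [0.5897 0.2523] 6971
(0.5188, 0.2344) ztop 0.0684 [0.5191 0.2355] 3878
(0.447, 0.2273) ztop 0.067 [0.4587 0.2284] 2381
[-0.013 -0.005  0.152]
```

Request:
play_rows([
  [1, -0.012, 0, 0.02, 0],
  [1, -0.012, 0, 0.04, 0],
  [1, -0.012, 0, 0.06, 0],
  [1, -0.012, 0, 0.07, 0],
  [1, -0.012, 0, 0.08, 0],
])

```text
t: 46.28
position: [0.5899, 0.2413, 0.0454]
eef_rot: [0.0, 0.675, 0.738, -0.0]
force: [-0.4, 0.0, -4.6]
opening: 0.304
finger_force: 60.3
```

Request:
play_rows([
  [1, 0, 0, 0.01, 0],
  [1, 0, 0, 0.02, 0],
  [1, 0, 0, 0.03, 0],
])

```text
t: 46.65
position: [0.59, 0.2413, 0.041]
eef_rot: [0.0, 0.675, 0.738, 0.0]
force: [0.4, 0.6, -3.7]
opening: 0.303
finger_force: 60.3
```

Request:
play_rows([
  [1, 0, 0, 0.015, 0],
  [1, 0, 0, 0.028, 0],
  [1, 0, 0, 0.032, 0],
  [1, 0, 0, 0.034, 0],
])

```text
t: 47.15
position: [0.5899, 0.2412, 0.0361]
eef_rot: [0.0, 0.675, 0.738, -0.0]
force: [-0.9, -1.4, -0.8]
opening: 0.303
finger_force: 60.5
```

Request:
play_rows([
  [0.3, 0, 0, 0, 0],
  [0.1, 0, 0, 0, 0],
  [0, 0, 0, 0, 0],
  [-0.1, 0, 0, 0, 0],
])

```text
t: 47.65
position: [0.5902, 0.2413, 0.0362]
eef_rot: [0.0, 0.675, 0.738, 0.0]
force: [0.7, -0.9, 0.2]
opening: 0.551
finger_force: 0.0
```

Request:
play_rows([
  [-0.1, 0, 0, -0.2, 0],
  [-0.1, 0, 0, -0.5, 0],
  [-0.1, 0, 0, -0.9, 0],
  [-0.1, 0, 0, -0.9, 0],
])

```text
t: 48.15
position: [0.5938, 0.2425, 0.1773]
eef_rot: [0.003, 0.675, 0.738, 0.005]
force: [0.6, 0.8, -1.0]
opening: 0.545
finger_force: 0.0
```

Request:
play_rows([
  [0, -0.3, -0.2, 0, 0],
  [0, -0.6, -0.4, 0, 0],
  [0, -0.95, -0.4, 0, 0],
  [0, -0.95, -0.4, 0, 0],
  [0, -0.95, -0.4, 0, 0],
])

```text
t: 48.78
position: [0.5425, 0.0942, 0.1705]
eef_rot: [-0.0, 0.675, 0.737, -0.0]
force: [0.4, -0.5, 0.0]
opening: 0.501
finger_force: 0.0
```

```bash
python3 - <<'E'
from h import *
snap('wrist','w28'); print(st()); tops('w28'); snap('top','t28')
W=cloud('t28'); im=load('t28')[0]; v,u=np.mgrid[:480,:640]; z=W[...,2]
# knife on mat
m=(u>240)&(u<345)&(v>222)&(v<285)&(z>.02)&(z<.04); print('knife handle',m.sum(),np.nanmedian(W[m],0).round(4), np.nanmin(W[m],0).round(3),np.nanmax(W[m],0).round(3))
# objects on bench in reach area
m=((z>.01)&(z<.06)&(W[...,0]>.3)&(W[...,0]<.75)&(W[...,1]<-.15)&(W[...,1]>-.75)).astype(np.uint8); m=cv2.morphologyEx(m,cv2.MORPH_OPEN,np.ones((3,3)))
n,l,s,c=cv2.connectedComponentsWithStats(m)
for k in range(1,n):
    if s[k,4]>60: print(c[k].round(),s[k,4],np.nanmedian(W[l==k],0).round(3),im[l==k].mean(0).round())
# cover highest points
m=(u<235)&(v>150)&(v<320)&(z>.1)&(z<.2); print('cover',m.sum(),np.nanpercentile(W[m],[2,98],axis=0).round(3))
E
```

```text
(array([0.5426, 0.0947, 0.1705]), np.float64(95.1))
(0.5904, 0.2415) ztop 0.0678 [0.5886 0.2411] 1669
(0.5188, 0.2344) ztop 0.0686 [0.5185 0.2331] 1709
(0.447, 0.2273) ztop 0.0688 [0.4467 0.2252] 2025
knife handle 402 [ 0.4924 -0.092   0.0267] [ 0.476 -0.143  0.02 ] [0.506 0.024 0.036]
[407. 170.] 97 [ 0.718 -0.307  0.034] [116. 130. 132.]
[354. 184.] 367 [ 0.688 -0.181  0.027] [190. 195. 202.]
[465. 214.] 196 [ 0.612 -0.446  0.037] [21. 20. 22.]
[496. 251.] 215 [ 0.522 -0.518  0.03 ] [ 12.  13. 124.]
[418. 286.] 287 [ 0.44  -0.33   0.017] [  0. 108. 201.]
[556. 306.] 580 [ 0.395 -0.65   0.029] [126.  80.  43.]
[393. 334.] 692 [ 0.326 -0.271  0.021] [93. 87. 92.]
[550. 333.] 303 [ 0.326 -0.639  0.029] [123.  78.  41.]
cover 5362 [[0.412 0.323 0.104]
 [0.733 0.592 0.184]]
```

Request:
play_rows([
  [0, -0.4, -0.2, 0, 0],
  [0, -0.8, -0.2, 0, 0],
  [0, -0.8, -0.2, 0, 0],
  [0, -0.8, -0.2, 0, 0],
])

```text
t: 49.38
position: [0.5236, -0.0273, 0.1708]
eef_rot: [-0.0, 0.675, 0.738, 0.0]
force: [0.1, 0.7, -0.1]
opening: 0.499
finger_force: 0.0
```

```bash
python3 - <<'E'
from h import *
snap('wrist','w29'); print(st())
W=cloud('w29'); z=W[...,2]
def fit(lo,hi):
    m=((z>lo)&(z<hi)&(W[...,0]>.4)&(W[...,0]<.65)&(W[...,1]<.12)&(W[...,1]>-.2)).astype(np.uint8); m=cv2.morphologyEx(m,cv2.MORPH_OPEN,np.ones((5,5)))
    n,l,s,c=cv2.connectedComponentsWithStats(m)
    for k in range(1,n):
        if s[k,4]>200: r=cv2.minAreaRect((W[l==k][:,:2]*1000).astype(np.float32)); p=W[l==k]; A=np.c_[p[:,:2],np.ones(len(p))]; print(c[k].round(),s[k,4],np.round(r[0],1),np.round(r[1],1),round(r[2],1),np.median(p[:,2]).round(4),'slope',np.linalg.lstsq(A,p[:,2],rcond=None)[0][:2].round(3))
fit(.024,.034); fit(.0135,.0205); fit(.003,.006)
E
```

```text
(array([ 0.5236, -0.0268,  0.1709]), np.float64(95.1))
[284. 295.] 2240 [494.8 -96.9] [21.7 90.8] 3.8 0.0277 slope [-0.02  -0.007]
[285. 197.] 2463 [490.1 -11.7] [22.2 77.9] 3.0 0.0173 slope [-0.004 -0.003]
[349. 299.] 1109 [ 554.5 -101.8] [32.3 65.6] 18.6 0.004 slope [-0.003 -0.001]
```

Request:
play_rows([
  [1, 0.3, 0.04, -0.15, 0],
  [1, 0.6, 0.08, -0.3, 0],
  [1, 0.857, 0.118, -0.3, 0],
  [1, 0.857, 0.118, -0.3, 0],
])

```text
t: 49.92
position: [0.5295, 0.1057, 0.2162]
eef_rot: [0.0, 0.673, 0.74, 0.0]
force: [-0.9, -0.3, -0.0]
opening: -0.003
finger_force: 0.0
```

Request:
play_rows([
  [1, 0.4, 0.06, 0, 0],
  [1, 0.857, 0.118, 0, 0],
  [1, 0.857, 0.118, 0, 0],
  [1, 0.857, 0.118, 0, 0],
])

```text
t: 50.42
position: [0.5355, 0.2313, 0.2155]
eef_rot: [0.0, 0.675, 0.738, -0.001]
force: [0.3, 0.6, -0.5]
opening: 0.003
finger_force: 0.0
```

```bash
cat >> h.py <<'E'
def case(fn):
    W=cloud(fn); w=W-np.array([.5546,.2380,0]); a=np.radians(95.7); c,s=np.cos(a),np.sin(a)
    return np.stack([w[...,0]*c+w[...,1]*s,-w[...,0]*s+w[...,1]*c,W[...,2]],-1)
E
python3 - <<'E'
from h import *
snap('wrist','w30'); print(st())
K=case('w30'); m=(np.abs(K[...,1])<.035)&(K[...,0]>.05)&(K[...,0]<.16)&(K[...,2]>.06)
for v in range(0,480,15):
    r=K[v][m[v]]
    if len(r)>8: print(v,(np.median(r,0)*1000).round(1))
print(rel([.5427,.3584,.21]))
E
```

```text
(array([0.5357, 0.2305, 0.2156]), np.float64(95.1))
15 [ 1.318e+02 -1.000e-01  1.216e+02]
30 [1.236e+02 1.000e-01 1.240e+02]
45 [ 1.153e+02 -1.000e-01  1.266e+02]
60 [107.   -0.  129.1]
75 [ 95.2  -0.2 157.1]
90 [ 89.9   0.5 139.4]
[0.845 0.122 0.037]
```

Request:
play_rows([
  [1, 0.4, 0.06, 0, 0],
  [1, 0.86, 0.11, 0, 0],
  [1, 0.86, 0.11, 0, 0],
  [1, 0.86, 0.11, 0, 0],
])

```text
t: 50.98
position: [0.5413, 0.3598, 0.2157]
eef_rot: [0.0, 0.676, 0.737, -0.001]
force: [-0.1, -1.1, 0.1]
opening: -0.003
finger_force: 0.0
```

Request:
play_rows([
  [1, 0, 0, 0.2, 0],
  [1, 0, 0, 0.4, 0],
  [1, 0, 0, 0.51, 0],
  [1, 0, 0, 0.51, 0],
  [1, 0, 0, 0.51, 0],
])

```text
t: 51.6
position: [0.5419, 0.3598, 0.1407]
eef_rot: [0.0, 0.676, 0.737, 0.0]
force: [-0.2, 0.6, -0.3]
opening: -0.002
finger_force: 0.0
```

```bash
cat >> h.py <<'E'
def ct():
    T=tool(); w=T[:3,3]-np.array([.5546,.2380,0]); a=np.radians(95.7); c,s=np.cos(a),np.sin(a)
    print('TCP in case',(np.array([w[0]*c+w[1]*s,-w[0]*s+w[1]*c,w[2]])*1000).round(1),'force',env.get_obs()['force'].round(1))
E
python3 -c "
from h import *
ct()"
```

```text
TCP in case [122.5   0.5 140.7] force [-0.2  0.6 -0.3]
```

Request:
play_rows([
  [1, -0.12, 0, 0, 0],
  [1, -0.22, 0, -0.02, 0],
  [1, -0.33, 0, -0.045, 0],
  [1, -0.435, 0, -0.055, 0],
  [1, -0.54, 0, -0.055, 0],
])

```text
t: 52.22
position: [0.548, 0.2793, 0.1476]
eef_rot: [-0.0, 0.675, 0.738, -0.0]
force: [0.3, 3.5, -1.9]
opening: 0.001
finger_force: 1.3
```

```bash
python3 - <<'E'
from h import *
ct(); snap('wrist','w31')
K=case('w31'); 
for v in range(0,480,15):
    r=K[v][(np.abs(K[v,:,1])<.045)&(np.abs(K[v,:,1])>.02)&(K[v,:,2]>.05)&(K[v,:,0]>-.08)]
    if len(r)>8: print(v,(np.median(r,0)*1000).round(1))
E
```

```text
TCP in case [ 41.7   2.5 147.6] force [ 0.3  3.5 -1.9]
150 [102.9 -21.   53.1]
165 [ 95.9 -20.   80.1]
180 [ 90.2 -20.5 102.4]
195 [ 85.6 -20.2 120.6]
210 [ 81.6  -0.  135.9]
225 [ 78.1 -20.1 148.5]
240 [7.150e+01 1.000e-01 1.477e+02]
255 [ 64.4  20.1 145.7]
270 [ 56.9  -0.2 143.8]
285 [ 48.9 -20.4 141.9]
300 [ 40.6  20.4 139.7]
315 [ 33.7 -20.  141.2]
330 [ 31.4 -20.3 150.2]
345 [ 54.4  21.6 197.2]
360 [ 54.   22.8 204.1]
375 [ 53.8  22.8 210.3]
390 [ 53.3 -22.1 215.5]
405 [ 52.2 -23.8 219. ]
420 [ 48.2 -26.2 219.2]
435 [ 47.3 -28.2 222.9]
450 [ 46.1 -22.7 225.9]
465 [ 49.4 -21.6 232.9]
```

Request:
play_rows([
  [1, -0.13, 0, 0, 0],
  [1, -0.247, 0, 0.045, 0],
  [1, -0.36, 0, 0.11, 0],
  [1, -0.467, 0, 0.187, 0],
  [1, -0.56, 0, 0.28, 0],
])

```text
t: 52.9
position: [0.5558, 0.1954, 0.1048]
eef_rot: [0.0, 0.675, 0.737, -0.0]
force: [0.5, 2.1, 0.2]
opening: 0.001
finger_force: 1.0
```

```bash
python3 - <<'E'
from h import *
ct(); snap('wrist','w32')
K=case('w32'); 
for v in range(0,480,15):
    r=K[v][(np.abs(K[v,:,1])<.045)&(np.abs(K[v,:,1])>.02)&(K[v,:,2]>.03)&(K[v,:,0]>-.12)]
    if len(r)>8: print(v,(np.median(r,0)*1000).round(1))
E
```

```text
TCP in case [-42.5   3.1 104.8] force [0.5 2.1 0.2]
0 [ 82.4 -33.2  74. ]
15 [76.1  0.1 77.9]
30 [69.6 20.1 82. ]
45 [ 63.3 -20.3  86.2]
60 [57.2 -0.1 90.1]
75 [51.2  0.  93.8]
90 [45.6 20.5 97.7]
105 [ 40.   20.1 101.2]
120 [ 34.1 -20.  104.6]
135 [ 28.7 -20.2 108. ]
150 [ 23.4 -20.4 111.5]
165 [ 18.7  20.4 114.6]
180 [ 13.6  20.4 117.6]
195 [  8.6 -20.3 120.8]
210 [ 4.000e+00 -1.000e-01  1.238e+02]
225 [-6.000e-01 -1.000e-01  1.268e+02]
240 [ -5.2 -20.4 129.6]
255 [ -9.7  20.2 132. ]
270 [-22.8  20.7 112. ]
285 [-36.5  -0.1  96.3]
300 [-42.2 -20.2  99.8]
315 [-47.8 -20.2 103.3]
330 [-53.2 -20.3 106.8]
345 [-29.4  24.4 154.8]
360 [-30.1  23.5 161.4]
375 [-30.4  23.6 167.5]
390 [-30.7 -22.5 172.9]
405 [-31.7 -23.6 176.4]
420 [-35.7 -25.7 177. ]
435 [-37.  -28.3 180.3]
450 [-37.6 -29.3 183.5]
465 [-34.5 -21.8 190.3]
```

Request:
play_rows([
  [1, -0.073, 0, 0.113, 0],
  [1, -0.113, 0, 0.193, 0],
  [1, -0.143, 0, 0.275, 0],
  [1, -0.163, 0, 0.363, 0],
  [1, -0.173, 0, 0.45, 0],
])

```text
t: 53.58
position: [0.5581, 0.1696, 0.0375]
eef_rot: [0.001, 0.675, 0.737, -0.001]
force: [0.4, -8.7, 6.5]
opening: 0.001
finger_force: 1.3
```

Request:
play_rows([
  [1, 0, 0, 0.01, 0],
  [1, 0, 0, 0.02, 0],
  [1, 0, 0, 0.03, 0],
  [1, 0, 0, 0.03, 0],
])

```text
t: 54.08
position: [0.5584, 0.1693, 0.0367]
eef_rot: [0.002, 0.676, 0.737, -0.001]
force: [-9.2, -6.5, 24.7]
opening: 0.001
finger_force: 13.1
```

```bash
python3 - <<'E'
from h import *
ct()
E
```

```text
TCP in case [-68.8   3.1  36.7] force [-9.2 -6.5 24.7]
```

Request:
play_rows([
  [1, -0.02, 0, -0.1, 0],
  [1, -0.05, 0, -0.4, 0],
  [1, -0.1, 0, -0.9, 0],
  [1, -0.1, 0, -0.9, 0],
])

```text
t: 54.58
position: [0.5622, 0.1561, 0.1732]
eef_rot: [0.003, 0.675, 0.737, 0.003]
force: [-0.1, 0.5, 0.6]
opening: 0.0
finger_force: 0.0
```

Request:
play_rows([
  [1, -0.4, -0.4, -0.3, 0],
  [1, -0.7, -0.9, -0.3, 0],
  [1, -0.7, -0.9, -0.3, 0],
  [1, -0.7, -0.9, -0.3, 0],
])

```text
t: 55.08
position: [0.4306, 0.0381, 0.2131]
eef_rot: [-0.001, 0.676, 0.737, -0.001]
force: [0.1, 0.3, -0.1]
opening: 0.002
finger_force: 0.0
```

```bash
python3 - <<'E'
from h import *
print(st(), env.get_obs()['t']); snap('top','t33'); K=case('t33')
m=(np.abs(K[...,1])<.135)&(np.abs(K[...,0])<.048)&(K[...,2]>.05)&(K[...,2]<.14); p=K[m]
print(m.sum(), np.median(p[:,2]), np.linalg.lstsq(np.c_[p[:,:2],np.ones(len(p))],p[:,2],rcond=None)[0].round(4))
W=cloud('t33'); W0=cloud('top0'); im=load('t33')[0]; z=W[...,2]
m=(z>.024)&(z<.034)&(np.abs(W[...,0]-.495)<.04)&(np.abs(W[...,1]+.09)<.07); print('knife handle',m.sum(),np.median(W[m],0).round(4))
# changes vs start on the bench (outside arm)
d=(np.abs(z-W0[...,2])>.012)&(z<.25)&(W0[...,2]<.25)&(W[...,0]>.3)&(W[...,0]<.85); d=cv2.morphologyEx(d.astype(np.uint8),cv2.MORPH_OPEN,np.ones((4,4)))
n,l,s,c=cv2.connectedComponentsWithStats(d)
for k in range(1,n): print(c[k].round(),s[k,4],np.nanmedian(W[l==k],0).round(3),np.nanmedian(W0[l==k][:,2]).round(3))
E
```

```text
(array([0.4306, 0.0381, 0.2131]), np.float64(94.9)) 55.075
3416 0.08176623034219899 [0.0024 0.0009 0.0818]
knife handle 303 [ 0.4943 -0.0969  0.0274]
[418. 234.] 150 [ 0.57  -0.338 -0.001] 0.047
[372. 242.] 143 [ 0.548 -0.223 -0.001] 0.037
[312. 248.] 349 [ 0.535 -0.077  0.003] 0.027
[264. 248.] 24 [0.535 0.04  0.001] 0.015
[458. 260.] 162 [ 0.503 -0.435 -0.001] 0.038
[321. 265.] 361 [ 0.492 -0.099  0.026] 0.003
```

```bash
python3 -c "
from h import *
print(env.hand_in())"
```

```text
the job is handed in; nothing more can be done
None
```

The job is handed in after 55 s of robot time; the hand-in returned no verdict. In the last camera readings the cover was levered open and is now shut flat, the three punches found went down to the floors of pockets 2, 3 and 4, the knife lies flat on the mat (knocked about 4 cm sideways mid-run but still on it), and nothing else on the bench had moved.

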